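# Fill the ball carrier and hold it in the gauge's datum corner

## Robot

A 7-joint arm with a two-finger parallel gripper is mounted at the origin on a cart in front of the work surface, level with it; the furniture and walls round the work are solid. World frame = base frame: x ahead of the robot, y to its left, z up, the work surface at z = 0. Lengths are in m, angles in rad, forces in N, time in s.
With the tool pointing down it reaches from about 0.425 to 0.95 m from the base axis. Payload 4.7 kg.
Tool frame: the origin (TCP) lies at the centre of the arm's flange, where the gripper is bolted on; the fingertips stand 182 mm ahead of it and the grasp point (between the pads) lies 164 mm ahead of it; z points along the fingers, y is the direction in which the jaws open and shut (so a half turn about z gives the same grasp; the last joint's range is limited). The gripper opens to 87 mm and grips with 3 to 60 N. Pads are 19 mm wide; open, the fingers measure 117 mm over their backs; the gripper's body (75 mm by 190 mm) begins 51 mm behind the grasp point.
Start: joints at [1.174, 0.469, -0.049, 1.532, 0.024, 1.141, -0.082], TCP at [0.243, -0.63, 0.405] pointing down, gripper open.
Joint ranges: [-2.59, 2.59], [-0.33, 1.99], [-1.39, 1.29], [0.1, 2.45], [-1.04, 4.18], [0.21, 1.99], [-2.66, 2.66]. Speed limits (rad/s): [2.57, 2.57, 3.14, 3.14, 3.14, 3.14, 3.14].

## Interface

Orientations are given as a 3x3 rotation matrix whose columns are the frame's x, y, z axes.
In Python, from rig import telemetry, cams, ctrl gives the robot as it stands.
- The arm moves only by the tool drive_tool, never from a script. Its argument "steps" is a list of rows, each a list of 7 numbers: the turn, a rotation vector about the tool's x, y, z in degrees, then the shift along the tool's x, y, z in m, then the finger opening in m, from 0 to 0.087. In form: [[rx, ry, rz, tx, ty, tz, fingers], ...]. A call has 1 to 20 rows; each row shifts and turns the commanded pose from where the row before left it, along the tool's axes as they then stand; what a row does not reach is not made up. A row lasts 1/8 s, in which the tool goes at most 62.5 mm and 10.7 degrees, less where a joint would pass 70% of its speed; a pose out of reach is approached as far as the arm can. A call with a gripper value outside its range is refused whole. The fingers move at their own pace and stop on an object; the grip force is fixed at half the most. Time passes only in rows, so rows that do not move let the fingers close. It gives the time, the measured TCP pose, the force and the opening at its end, in the units of the state.
- telemetry.get_state(): the state, without advancing time (a new reading comes with each control period).
- cams.grab_frame(name): name is "scene" or "top" or "wrist"; returns the picture (420x560x3 uint8, red, green, blue); there is no depth.
- cams.camera_model(name): a dict with "fx", "fy", "cx", "cy" (pixels), "D" ([k1, k2, p1, p2, k3] as OpenCV has them; the pictures are not rectified), "T" (4x4, takes a point from camera to world coordinates); the wrist camera has in their place "T_tool_cam" (4x4, takes a point from camera to tool coordinates, whose origin is the TCP and whose axes are the flange's). Camera axes: x right, y down, z forward; pixel columns grow to the right and rows downward; lengths in m; the calibration is good to about 2 mm. A picture is of the moment at which its call begins: read the wrist's pose just before it. camera_model takes no time and is no camera call.
- ctrl.close_job(): hands the job in, once; it reports no verdict.
The state is a dict: "time": time; "joint_positions": joint angles; "qd": joint speeds; "effort": joint torques, N m; "tool_pos": TCP position; "tcp_rot": TCP orientation; "force": force on the tool from outside, world axes, zero at the start; "moment": the same for the moment, N m; "gripper_width": finger opening in m.
Only numpy, scipy, OpenCV 4.12 (cv2) and the standard library are available. Lean on these libraries where they do the work, as an engineer would, in place of code of your own. Each camera call takes 0.05 s, during which the arm holds its last target.

## Task

The grinding balls are to be measured: move the two loose white balls from the wooden rack into the two empty wells of the blue carrier, one per well. Then lift the filled carrier (it has a steel knob for that) onto the gauge's stage and press it into the corner so that it sits flush against both metal fences at once, with both sprung pins pushed in. Finish while holding it pressed there, since the pins push it off again when let go, and leave the small bottles, the timer and the screw cap standing where they are.

Things in the scene. Friction and masses are not known exactly. Their poses are not given: they have to be found in the camera images.
- carrier: Square blue block 116 x 116 x 24 mm, about 0.26 kg empty (0.44 kg with four balls), with four round wells and an upright steel knob in the middle, and four thin white low-friction glide pads below; standing loose on the bench at any yaw. Origin: centre of its underside; x and y along its sides, z up. Any of its four sides may go against either fence.
- knob (a point): Grip point on the carrier's centre knob, on its axis, 44 mm above the carrier's underside. The knob is a plain steel cylinder 20 mm across, from 28 mm to 60 mm above the underside (a 28 mm collar lies below it, 24 to 27 mm).
- well_1 (a point): Mouth centre of a carrier well, at the block's top face (24 mm above its underside), at x = +34, y = +34 mm in the carrier's frame. Each well is 28 mm wide and 14 mm deep, with an 18 mm hole in its floor on which the ball centres itself; a seated ball's centre is then 5 mm below this point and its top stands 7 mm above the block.
- well_2 (a point): The same for the well at x = -34, y = +34 mm.
- well_3 (a point): The same for the well at x = -34, y = -34 mm.
- well_4 (a point): The same for the well at x = +34, y = -34 mm.
- ball_1_center (a point): Centre of a white ceramic grinding ball, 25 mm across, 45 g; already in well_1.
- ball_2_center (a point): Centre of a like ball; already in well_2.
- ball_3_center (a point): Centre of a like ball, loose, sitting on one end hole of the rack.
- ball_4_center (a point): Centre of a like ball, loose, sitting on the other end hole of the rack.
- rack: Fixed wooden ball rack 140 x 44 x 15 mm with three 18 mm holes in a row along its x, 45 mm apart; the balls sit on the two outer holes with their centres 24 mm above the bench. Origin: centre of its underside.
- gauge: The ball gauge: a fixed white housing 200 x 200 mm with a flat level stage 45 mm above the bench and a dark glass window. Origin: centre of its underside on the bench, z up. Two aluminium fences stand 22 mm high on the stage: the far fence's face is the plane x = +75 mm (looking to -x), the left fence's face the plane y = +75 mm (looking to -y), in this frame. When the carrier touches both, its centre is at x = +17, y = +17 mm.
- fence_far: The far fence (14 mm thick, 122 mm long), polished and slippery. Origin: on its face, at stage height, 17 mm toward +y from the gauge's centre line.
- fence_left: The left fence, the same bar turned a quarter. Origin: on its face, at stage height, 17 mm toward +x from the gauge's centre line.
- corner (a point): Where the two fence faces would meet, at stage height. Some 15 N of push toward each fence seats the carrier firmly against the pin springs and friction.
- pin_far (a joint): Brass sprung seat pin in the far fence, 12 mm above the stage: 0 = out, standing 5 mm proud of the face; 0.005 = pushed flush with the face. Its spring pushes back with 1.5 N at the start and 3 N when flush.
- pin_left (a joint): The same pin in the left fence.
- small_bottle_a: Small white-capped bottle, 37 mm wide, 85 mm tall: a bystander.
- small_bottle_b: Small white-capped bottle, 36 mm wide, 75 mm tall: a bystander.
- twist_timer: White twist timer, 68 mm wide, 47 mm tall: a bystander.
- screw_cap: Dark blue screw cap, 53 mm wide, 26 mm tall: a bystander.

How it is judged:
By the outcome, as a careful person would: the job done as asked, in the order asked, and still so for the second after the job is handed in, while the arm keeps its last pose, push and grip.
It also fails if it takes over 61 s, if anything falls off the work surface, if the arm or the gripper's body presses on something with over 40 N, if the wrist force passes 120 N, or if a joint passes its speed limit or range.

## Working session

There is one attempt and no reset: what is moved stays moved. The work goes in short steps, Python scripts to look and compute and a tool call to move; the robot and the scene stay as the last step left them, time stands still between calls to the robot, and variables do not carry over. Pictures are saved under pics/ and viewed, and the job is handed in when it is done.

Besides the shell and the picture viewer there is one more tool, called after ">>>" as name(argument=value, ...) on one line, values as JSON. drive_tool: Moves the arm, as the interface text tells. Its arguments: {"type":"object","properties":{"steps":{"type":"array","items":{"type":"array","items":{"type":"number"}}}},"required":["steps"]}

```bash
mkdir -p pics; ls; python3 - <<'E'
from rig import telemetry, cams, ctrl
import cv2
s=telemetry.get_state()
for k,v in s.items(): print(k,v)
for n in ["scene","top","wrist"]:
    im=cams.grab_frame(n); cv2.imwrite(f"pics/{n}0.png",im[:,:,::-1]); print(n,cams.camera_model(n))
E
```

```text
pics
time 0.0
joint_positions [ 1.17411768  0.46947061 -0.04857445  1.53367403  0.0240628   1.14099113
 -0.08229702]
qd [-0.0004715  -0.00086028 -0.00169282 -0.00044884 -0.00103865  0.00140989
  0.00046311]
effort [-3.14739646e-04 -5.07977557e+01 -8.05197959e-02 -2.36157131e+01
 -6.12662639e-02  3.79353133e-02  1.67493672e-04]
tool_pos [ 0.24262396 -0.62963723  0.40368776]
tcp_rot [[ 9.33128174e-01  3.59543116e-01 -7.47598948e-04]
 [ 3.59543890e-01 -9.33126418e-01  1.81102737e-03]
 [-4.64619036e-05 -1.95871530e-03 -9.99998081e-01]]
force [-0.66008497  0.55629273 -0.02268559]
moment [0.02278137 0.03577743 0.02537626]
gripper_width 0.08701113135828469
scene {'fx': 451.87793438002865, 'fy': 451.87793438002865, 'cx': 287.2133191635244, 'cy': 214.72943240902083, 'D': array([-0.12265857,  0.        ,  0.        ,  0.        ,  0.        ]), 'T': array([[-0.66390038, -0.30632314,  0.68220409, -0.28277699],
       [-0.74778944,  0.26355197, -0.60938601,  0.70515983],
       [ 0.0068728 , -0.91471662, -0.40403746,  0.57295042],
       [ 0.        ,  0.        ,  0.        ,  1.        ]])}
to
[... 272 characters left out ...]
  0.0185686 ,  0.00243781, -0.04331412],
       [-0.00425706, -0.0985749 , -0.99512053,  1.03096   ],
       [ 0.        ,  0.        ,  0.        ,  1.        ]])}
wrist {'fx': 337.6984598765064, 'fy': 337.6984598765064, 'cx': 284.609410684739, 'cy': 205.4661713494298, 'D': array([0.00722982, 0.        , 0.        , 0.        , 0.        ]), 'T_tool_cam': array([[-3.11050884e-04, -9.61729844e-01, -2.73999291e-01,
         7.52743120e-02],
       [ 9.99999800e-01, -1.48386899e-04, -6.14391051e-04,
        -5.99807828e-04],
       [ 5.50220304e-04, -2.73999427e-01,  9.61729698e-01,
         2.04278792e-02],
       [ 0.00000000e+00,  0.00000000e+00,  0.00000000e+00,
         1.00000000e+00]])}
```

View pics/top0.png

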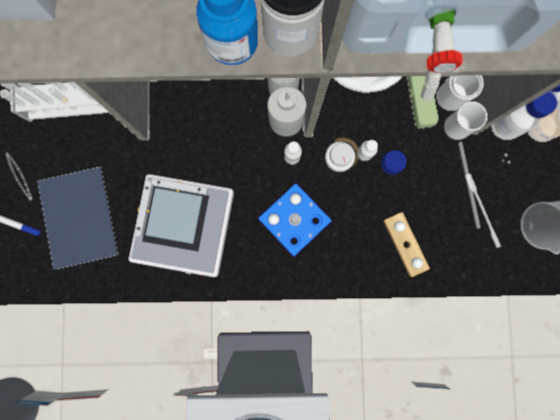

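View pics/scene0.png

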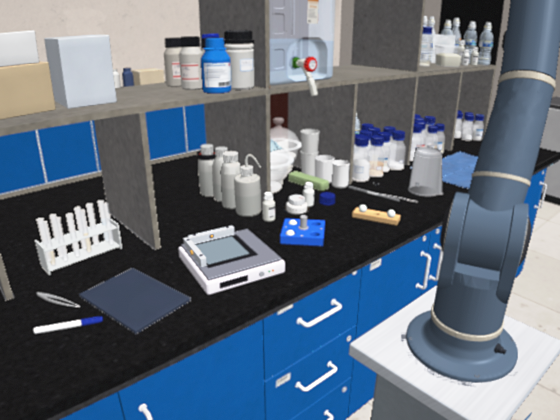

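View pics/wrist0.png

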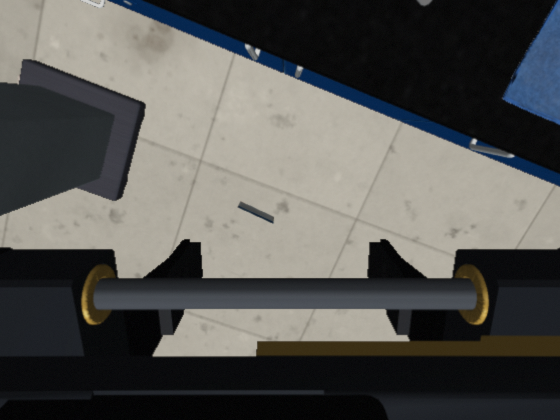

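```bash
python3 - <<'E'
import cv2
im=cv2.imread("pics/top0.png")
cv2.imwrite("pics/c1.png",cv2.resize(im[165:285,120:240],None,fx=5,fy=5,interpolation=cv2.INTER_CUBIC))
cv2.imwrite("pics/c2.png",cv2.resize(im[135:265,250:435],None,fx=4.3,fy=4.3,interpolation=cv2.INTER_CUBIC))
E
cat > h.py <<'E'
import numpy as np,cv2
from rig import telemetry,cams,ctrl
def ray(name,uv,st=None):
    m=cams.camera_model(name)
    K=np.array([[m['fx'],0,m['cx']],[0,m['fy'],m['cy']],[0,0,1]])
    p=cv2.undistortPoints(np.array(uv,float).reshape(-1,1,2),K,m['D']).reshape(-1,2)
    if name=='wrist':
        st=st or telemetry.get_state(); T=np.eye(4);T[:3,:3]=st['tcp_rot'];T[:3,3]=st['tool_pos'];T=T@m['T_tool_cam']
    else: T=m['T']
    d=np.c_[p,np.ones(len(p))]@T[:3,:3].T
    return T[:3,3],d
def onz(name,uv,z,st=None):
    o,d=ray(name,uv,st); z=np.broadcast_to(np.asarray(z,float),(len(d),))
    return o+d*((z-o[2])/d[:,2])[:,None]
def proj(name,P,st=None):
    m=cams.camera_model(name)
    K=np.array([[m['fx'],0,m['cx']],[0,m['fy'],m['cy']],[0,0,1]])
    if name=='wrist':
        st=st or telemetry.get_state(); T=np.eye(4);T[:3,:3]=st['tcp_rot'];T[:3,3]=st['tool_pos'];T=T@m['T_tool_cam']
    else: T=m['T']
    W=np.linalg.inv(T)
    return cv2.projectPoints(np.array(P,float).reshape(-1,3),cv2.Rodrigues(W[:3,:3])[0],W[:3,3],K,m['D'])[0].reshape(-1,2)
E
```

```text
(no output)
```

View pics/c1.png

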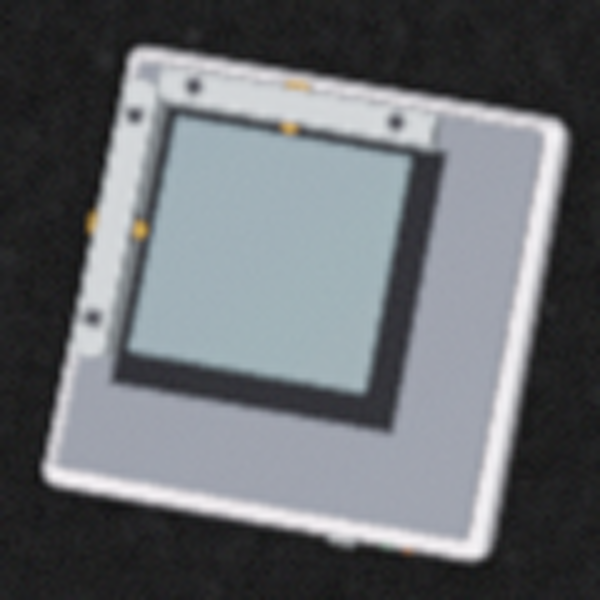

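View pics/c2.png

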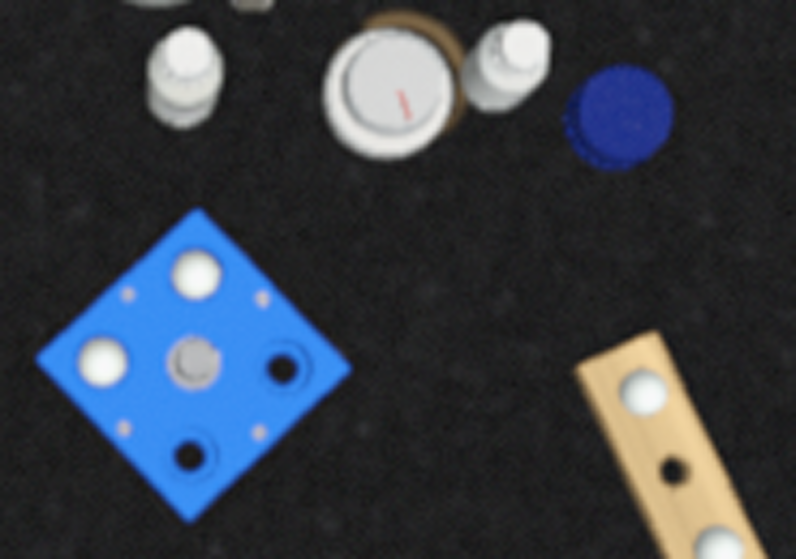

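```bash
cat > m1.py <<'E'
from h import *
c2=lambda p:(np.array(p,float)+.5)/4.3-.5+[250,135]
c1=lambda p:(np.array(p,float)+.5)/5-.5+[120,165]
C=onz('top',c2([[197,208],[352,369],[190,523],[36,358]]),.024)
print('carrier',C.round(4),C.mean(0).round(4),[np.linalg.norm(C[i]-C[i-1]).round(4) for i in range(4)])
print('yaw',[np.degrees(np.arctan2(*(C[i]-C[i-1])[[1,0]])).round(1)%90 for i in range(4)])
print('knob top',onz('top',c2([[197,360]]),.060).round(4))
print('well balls',onz('top',c2([[196,275],[102,362]]),.019).round(4))
print('wellholes',onz('top',c2([[282,369],[189,456]]),.010).round(4))
R=onz('top',np.r_[c2([[643,393]]),[[417,263.3]]],.024); print('rack balls',R.round(4),np.linalg.norm(R[0]-R[1]))
# fence tops z=.067: far fence inner edge, left
F=onz('top',c1([[290,127],[140,229]]),.057);print('pins',F.round(4))
G=onz('top',c1([[135,50],[565,125],[485,557],[48,483]]),.045);print('gauge',G.round(4),G.mean(0).round(4),[np.linalg.norm(G[i]-G[i-1]).round(4) for i in range(4)])
print('yaw',[np.degrees(np.arctan2(*(G[i]-G[i-1])[[1,0]])).round(1)%90 for i in range(4)])
print('bott',onz('top',c2([[188,50],[525,45],[395,80],[622,115]]),[.085,.075,.047,.026]).round(3))
E
python3 m1.py; python3 - <<'E'
import cv2
im=cv2.imread("pics/top0.png")
cv2.imwrite("pics/c3.png",cv2.resize(im[205:285,375:440],None,fx=7,fy=7,interpolation=cv2.INTER_CUBIC))
im=cv2.imread("pics/scene0.png")
cv2.imwrite("pics/c4.png",cv2.resize(im[170:300,170:420],None,fx=3.2,fy=3.2,interpolation=cv2.INTER_CUBIC))
E
```

```text
carrier [[ 0.6275 -0.0942  0.024 ]
 [ 0.5403 -0.1738  0.024 ]
 [ 0.4613 -0.0867  0.024 ]
 [ 0.5492 -0.0076  0.024 ]] [ 0.5446 -0.0906  0.024 ] [np.float64(0.1168), np.float64(0.118), np.float64(0.1176), np.float64(0.1183)]
yaw [np.float64(42.1), np.float64(42.400000000000006), np.float64(42.19999999999999), np.float64(42.0)]
knob top [[ 0.5437 -0.0906  0.06  ]]
well balls [[ 0.5923 -0.0931  0.019 ]
 [ 0.5469 -0.0423  0.019 ]]
wellholes [[ 0.5421 -0.1383  0.01  ]
 [ 0.4967 -0.0876  0.01  ]]
rack balls [[ 0.5248 -0.3262  0.024 ]
 [ 0.4405 -0.3623  0.024 ]] 0.09176187392332294
pins [[0.6115 0.1677 0.057 ]
 [0.5675 0.2336 0.057 ]]
gauge [[0.6495 0.24   0.045 ]
 [0.6118 0.0474 0.045 ]
 [0.4214 0.0842 0.045 ]
 [0.4571 0.2765 0.045 ]] [0.535 0.162 0.045] [np.float64(0.1958), np.float64(0.1963), np.float64(0.194), np.float64(0.1956)]
yaw [np.float64(79.3), np.float64(78.9), np.float64(79.0), np.float64(79.5)]
bott [[ 0.698 -0.089  0.085]
 [ 0.7   -0.26   0.075]
 [ 0.689 -0.198  0.047]
 [ 0.673 -0.321  0.026]]
```

View pics/c3.png

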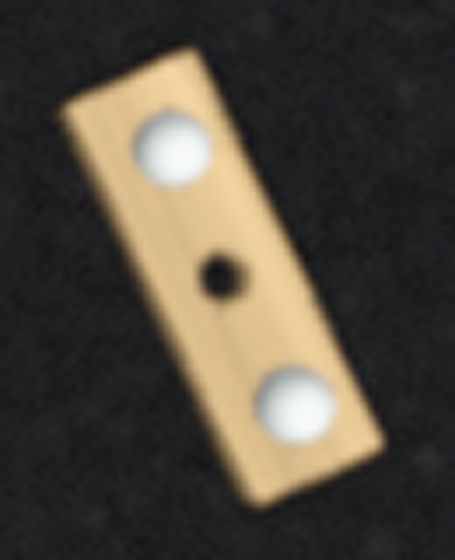

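View pics/c4.png

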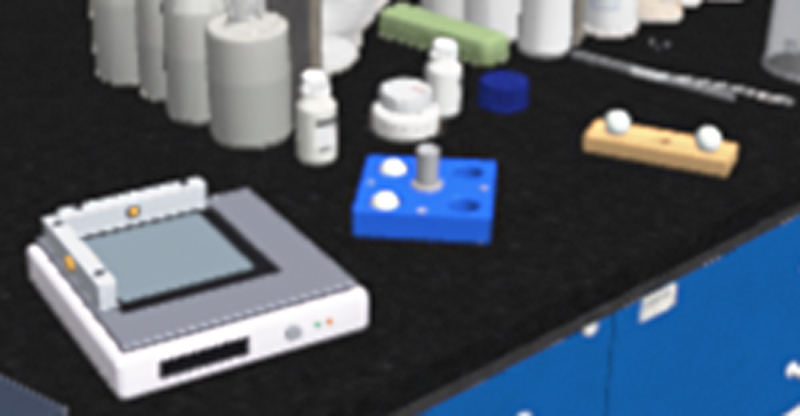

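```bash
cat > plan.py <<'E'
from h import *
def plan(g,jaw=None,st=None):
    """g: desired grasp point world; jaw: desired jaw angle deg (mod 180). returns rz, then shift in tool axes after the turn, assuming exact vertical"""
    st=st or telemetry.get_state(); R=np.array(st['tcp_rot']);p=np.array(st['tool_pos'])
    gp=p+R[:,2]*.164
    cur=np.degrees(np.arctan2(R[1,1],R[0,1]))
    rz=0
    if jaw is not None:
        d=(jaw-cur+90)%180-90   # world rotation ccw
        rz=-d                   # tool z is down
    R2=R@cv2.Rodrigues(np.radians([0,0,rz]))[0]
    t=R2.T@(np.array(g)-gp)
    print('t',st['time'],'gp',gp.round(4),'jaw',round(cur,2),'F',np.round(st['force'],1),'w',round(st['gripper_width'],4))
    print(' rz',round(rz,2),'shift mm',(t*1000).round(1), 'q',np.round(st['joint_positions'],2))
E
python3 - <<'E'
from plan import *
R=onz('top',(np.array([[172,149],[295,405]])+.5)/7-.5+[375,205],.024)
H=onz('top',(np.array([[221,276]])+.5)/7-.5+[375,205],.015)
print(R.round(4),np.linalg.norm(R[0]-R[1]),H.round(4), R.mean(0))
# scene check
s=lambda p:(np.array(p,float)+.5)/3.2-.5+[170,170]
print(onz('scene',s([[618,122],[708,138]]),.024).round(4), onz('scene',s([[428,150]]),.06).round(4))
b=(R[0,0],R[0,1],.1)
plan(b,-67); plan((R[1,0],R[1,1],.1),-67)
E
```

```text
[[ 0.5252 -0.3262  0.024 ]
 [ 0.4424 -0.3617  0.024 ]] 0.09007763489814133 [[ 0.4842 -0.3427  0.015 ]] [ 0.48382013 -0.34395065  0.024     ]
[[ 0.5299 -0.3382  0.024 ]
 [ 0.4476 -0.3739  0.024 ]] [[ 0.5446 -0.0945  0.06  ]]
t 0.15 gp [ 0.2426 -0.6294  0.2399] jaw -68.93 F [-0.2 -0.7  0.9] w 0.0871
 rz -1.93 shift mm [ 378.6 -168.5  140.2] q [ 1.17  0.47 -0.05  1.53  0.02  1.14 -0.08]
t 0.15 gp [ 0.2426 -0.6294  0.2399] jaw -68.93 F [-0.2 -0.7  0.9] w 0.0871
 rz -1.93 shift mm [ 288.6 -168.1  140.2] q [ 1.17  0.47 -0.05  1.53  0.02  1.14 -0.08]
```

>>> drive_tool(steps=[[0,0,-1.9,0.02,-0.009,0,0.06],[0,0,0,0.045,-0.02,0.014,0.06],[0,0,0,0.052,-0.023,0.02,0.06],[0,0,0,0.052,-0.023,0.02,0.06],[0,0,0,0.052,-0.023,0.02,0.06],[0,0,0,0.052,-0.023,0.02,0.06],[0,0,0,0.052,-0.023,0.02,0.06],[0,0,0,0.0406,-0.0185,0.016,0.06],[0,0,0,0.013,-0.006,0.01,0.06],[0,0,0,0,0,0,0.06]])

```text
time: 1.4
tool_pos: [0.5264, -0.3259, 0.2641]
tcp_rot: [[0.919, 0.393, -0.001], [0.393, -0.919, 0.001], [-0.001, -0.001, -1.0]]
force: [0.4, 0.2, -0.0]
gripper_width: 0.0603
```

```bash
python3 - <<'E'
from plan import *
st=telemetry.get_state()
im=cams.grab_frame('wrist'); cv2.imwrite('pics/w1.png',im[:,:,::-1])
plan((.5252,-.3262,.1),-67,st)
print(proj('wrist',[[.5252,-.3262,.024],[.4424,-.3617,.024],[.4842,-.3427,.015]],st).round(1))
E
```

```text
t 1.4 gp [ 0.5262 -0.3257  0.1001] jaw -66.84 F [ 0.4  0.2 -0. ] w 0.0603
 rz 0.16 shift mm [-1.1  0.   0.1] q [ 0.59  0.53 -0.14  1.79  0.1   0.82 -0.77]
[[285.9 224.7]
 [285.9 336.8]
 [284.6 276.6]]
```

View pics/w1.png

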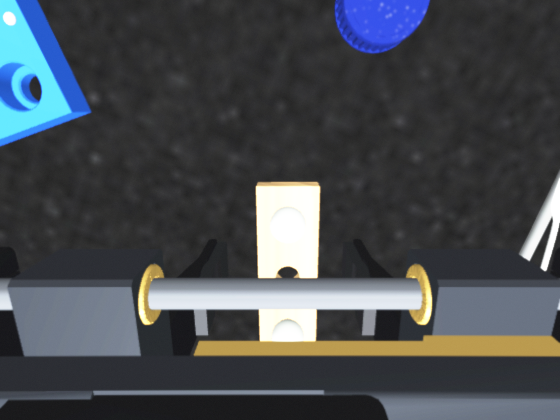

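>>> drive_tool(steps=[[0,0,0,-0.001,0.001,0.035,0.06],[0,0,0,0,0,0.023,0.06],[0,0,0,0,0,0.006,0.055],[0,0,0,0,0,0.001,0.03],[0,0,0,0,0,0,0.018],[0,0,0,0,0,0,0.018],[0,0,0,0,0,0,0.018]])

```text
time: 2.33
tool_pos: [0.5257, -0.3285, 0.2003]
tcp_rot: [[0.921, 0.39, 0.0], [0.39, -0.921, 0.0], [0.0, 0.0, -1.0]]
force: [-0.2, 1.1, 2.7]
gripper_width: 0.0234
```

>>> drive_tool(steps=[[0,0,0,0,0,0,0.018],[0,0,0,0,0,-0.01,0.018],[0,0,0,0,0,-0.03,0.018],[0,0,0,0,0,-0.02,0.018],[0,0,0,0,0,0,0.018]])

```text
time: 2.95
tool_pos: [0.5261, -0.3291, 0.2618]
tcp_rot: [[0.921, 0.39, 0.004], [0.39, -0.921, -0.002], [0.003, 0.004, -1.0]]
force: [0.3, 0.1, -0.7]
gripper_width: 0.0231
```

```bash
python3 - <<'E'
from plan import *
st=telemetry.get_state()
im=cams.grab_frame('wrist'); cv2.imwrite('pics/w2.png',im[:,:,::-1])
im=cams.grab_frame('scene'); cv2.imwrite('pics/s2.png',cv2.resize(im[150:250,280:420,::-1],None,fx=5,fy=5))
print(st['gripper_width'])
plan((.5417,-.1385,.12),-48,st)
E
```

```text
0.02308563331413597
t 2.95 gp [ 0.5268 -0.3295  0.0978] jaw -67.03 F [ 0.3  0.1 -0.7] w 0.0231
 rz -19.03 shift mm [ 138.9 -131.8  -22.5] q [ 0.6   0.54 -0.14  1.79  0.1   0.81 -0.77]
```

View pics/w2.png

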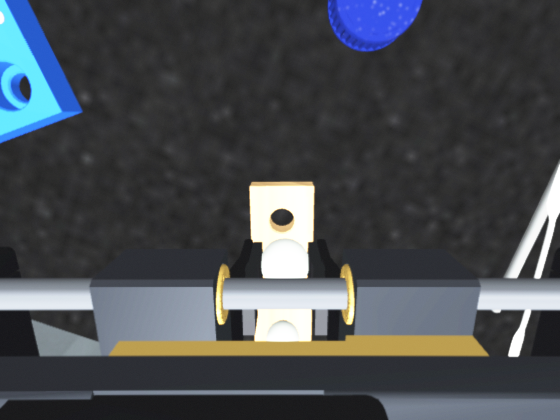

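View pics/s2.png

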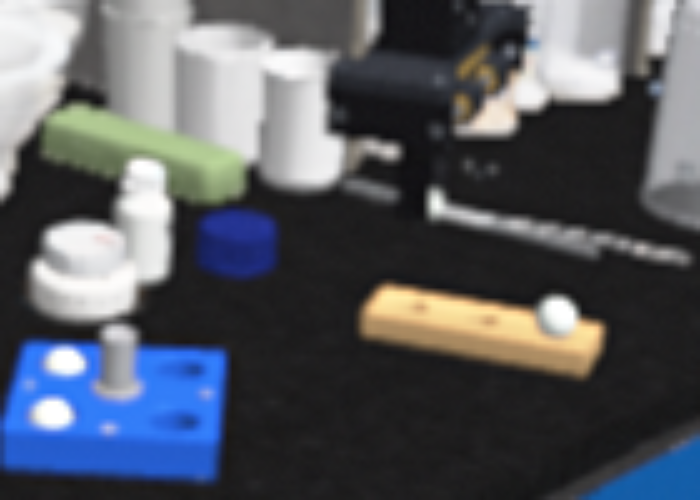

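```bash
python3 - <<'E'
from plan import *
st=telemetry.get_state()
R=np.array(st['tcp_rot']);g=np.array(st['tool_pos'])+R[:,2]*.174
print(proj('wrist',[g,g+[0,0,-.003],[.5417,-.1385,.024],[.5417,-.1385,.01],[.5421,-.1732,.024],[.5252,-.3262,.015]],st).round(1))
c=np.array([.544,-.0905]);
for a in (87.2,-2.8): print(c-.0481*np.array([np.cos(np.radians(a)),np.sin(np.radians(a))]))
im=cv2.imread('pics/w2.png');cv2.imwrite('pics/w2c.png',cv2.resize(im[20:160,0:120],None,fx=4,fy=4,interpolation=cv2.INTER_CUBIC))
E
```

```text
[[286.  266.3]
 [286.  263.7]
 [  3.7  84.2]
 [ 21.4  85.8]
 [ 61.9 107.3]
 [282.5 219.9]]
[ 0.54165033 -0.13854258]
[ 0.49595742 -0.08815033]
```

View pics/w2c.png

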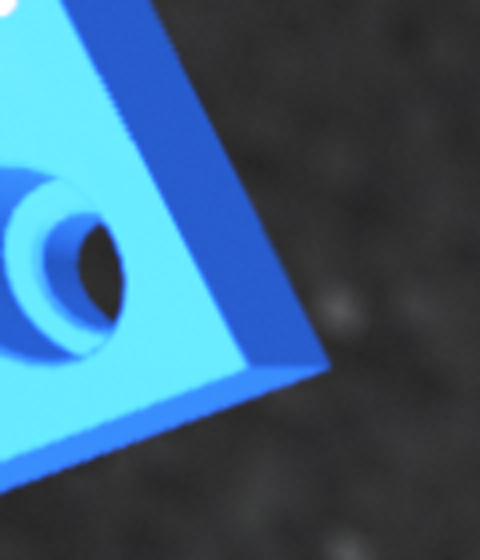

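>>> drive_tool(steps=[[0,0,-9.5,0,0,-0.01,0.018],[0,0,-9.5,0,0,-0.012,0.018],[0,0,0,0.025,-0.024,0,0.018],[0,0,0,0.04,-0.038,0,0.018],[0,0,0,0.04,-0.038,0,0.018],[0,0,0,0.025,-0.024,0,0.018],[0,0,0,0.009,-0.008,0,0.018],[0,0,0,0,0,0.01,0.018],[0,0,0,0,0,0,0.018]])

```text
time: 4.18
tool_pos: [0.5399, -0.1398, 0.2702]
tcp_rot: [[0.745, 0.667, -0.003], [0.667, -0.745, -0.001], [-0.003, -0.002, -1.0]]
force: [0.8, -1.1, -0.4]
gripper_width: 0.0234
```

```bash
python3 - <<'E'
from plan import *
st=telemetry.get_state()
im=cams.grab_frame('wrist'); cv2.imwrite('pics/w3.png',im[:,:,::-1])
plan((.5417,-.1385,.0435),-48,st)
print(proj('wrist',[[.5417,-.1385,.024],[.496,-.0882,.024],[.5422,-.173,.024],[.4615,-.086,.024]],st).round(1))
E
```

```text
t 4.175 gp [ 0.5394 -0.1398  0.1062] jaw -48.2 F [ 0.8 -1.1 -0.4] w 0.0234
 rz -0.2 shift mm [ 2.8  0.6 62.7] q [ 0.38  0.45 -0.27  1.93  0.16  0.78 -0.81]
[[286.5 216.9]
 [189.7 217.6]
 [322.6 246.8]
 [158.2 249.6]]
```

View pics/w3.png

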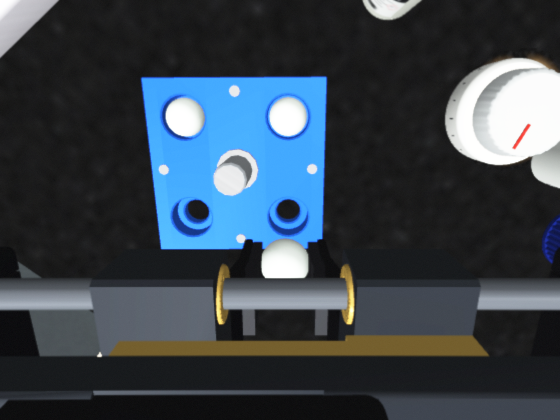

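```bash
python3 - <<'E'
import cv2
im=cv2.imread('pics/w3.png');cv2.imwrite('pics/w3c.png',cv2.resize(im[65:260,135:335],None,fx=3,fy=3,interpolation=cv2.INTER_CUBIC))
E
```

```text
(no output)
```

View pics/w3c.png

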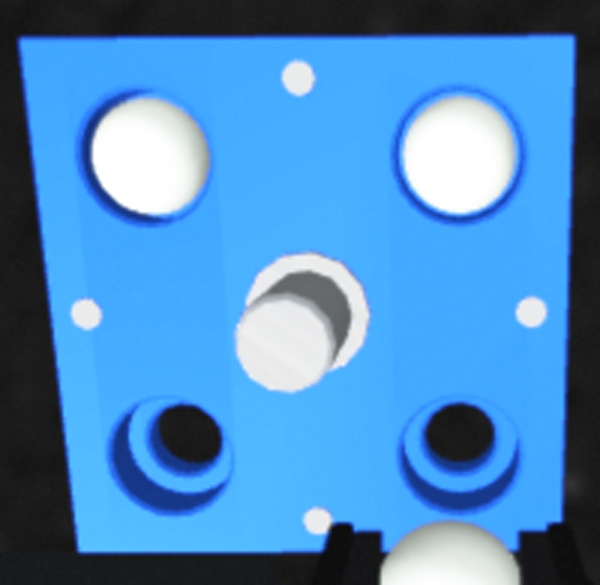

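>>> drive_tool(steps=[[0,0,0,0.0028,0.0016,0.02,0.018],[0,0,0,0,0,0.028,0.018],[0,0,0,0,0,0.011,0.018],[0,0,0,0,0,0.0035,0.018],[0,0,0,0,0,0,0.018]])

```text
time: 4.85
tool_pos: [0.544, -0.1371, 0.2094]
tcp_rot: [[0.744, 0.669, 0.001], [0.669, -0.744, -0.0], [0.0, 0.0, -1.0]]
force: [-0.1, 0.0, 0.2]
gripper_width: 0.0234
```

```bash
python3 - <<'E'
from plan import *
plan((.5417,-.1385,.0435),-48)
E
```

```text
t 4.85 gp [ 0.5441 -0.1371  0.0454] jaw -48.04 F [-0.1  0.   0.2] w 0.0234
 rz -0.04 shift mm [-2.7 -0.6  1.9] q [ 0.36  0.54 -0.24  1.96  0.2   0.66 -0.85]
```

>>> drive_tool(steps=[[0,0,0,-0.0025,0.0005,0.0015,0.018],[0,0,0,0,0,0,0.018],[0,0,0,0,0,0,0.032],[0,0,0,0,0,0,0.045],[0,0,0,0,0,0,0.045]])

```text
time: 5.48
tool_pos: [0.5423, -0.139, 0.2079]
tcp_rot: [[0.743, 0.669, 0.0], [0.669, -0.743, -0.0], [0.0, 0.0, -1.0]]
force: [-0.2, -0.5, -0.2]
gripper_width: 0.0419
```

>>> drive_tool(steps=[[0,0,0,0,0,-0.015,0.045],[0,0,0,0,0,-0.035,0.05],[0,0,0,-0.01,0,-0.02,0.06]])

```text
time: 5.85
tool_pos: [0.5355, -0.1453, 0.2803]
tcp_rot: [[0.742, 0.67, 0.004], [0.67, -0.742, -0.0], [0.002, 0.003, -1.0]]
force: [-0.9, -0.4, -0.3]
gripper_width: 0.0539
```

```bash
python3 - <<'E'
from plan import *
st=telemetry.get_state()
im=cams.grab_frame('wrist'); cv2.imwrite('pics/w4.png',im[:,:,::-1])
plan((.4424,-.3617,.1),-67,st)
E
```

```text
t 5.85 gp [ 0.5361 -0.1454  0.1163] jaw -47.94 F [-0.9 -0.4 -0.3] w 0.0539
 rz 19.06 shift mm [-170.8  162.5   16. ] q [ 0.4   0.43 -0.27  1.93  0.16  0.79 -0.79]
```

View pics/w4.png

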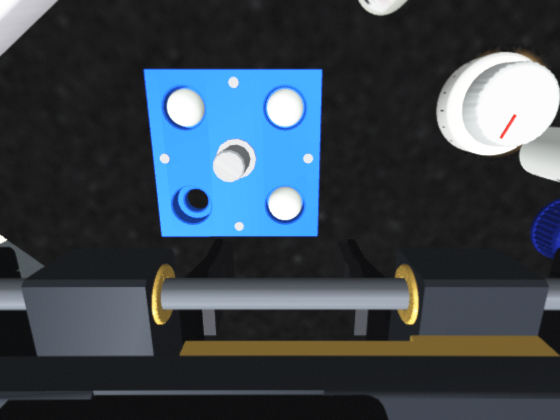

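>>> drive_tool(steps=[[0,0,9.5,0,0,0,0.06],[0,0,9.5,0,0,0,0.06],[0,0,0,-0.03,0.029,0,0.06],[0,0,0,-0.042,0.04,0.004,0.06],[0,0,0,-0.042,0.04,0.004,0.06],[0,0,0,-0.035,0.034,0.004,0.06],[0,0,0,-0.022,0.02,0.002,0.06],[0,0,0,0,0,0.002,0.06],[0,0,0,0,0,0,0.06]])

```text
time: 7.02
tool_pos: [0.4411, -0.3615, 0.2614]
tcp_rot: [[0.92, 0.391, -0.0], [0.391, -0.92, 0.001], [0.0, -0.001, -1.0]]
force: [0.4, 0.6, 0.2]
gripper_width: 0.0601
```

```bash
python3 - <<'E'
from plan import *
st=telemetry.get_state()
im=cams.grab_frame('wrist'); cv2.imwrite('pics/w5.png',im[:,:,::-1])
plan((.4424,-.3617,.035),-67,st)
print(proj('wrist',[[.4424,-.3617,.024],[.4842,-.3427,.015]],st).round(1))
E
```

```text
t 7.025 gp [ 0.4411 -0.3613  0.0974] jaw -66.98 F [0.4 0.6 0.2] w 0.0601
 rz 0.02 shift mm [ 1.1  1.  62.4] q [ 0.72  0.47 -0.15  1.91  0.09  0.77 -0.64]
[[287.1 223.1]
 [285.5 153.4]]
```

View pics/w5.png

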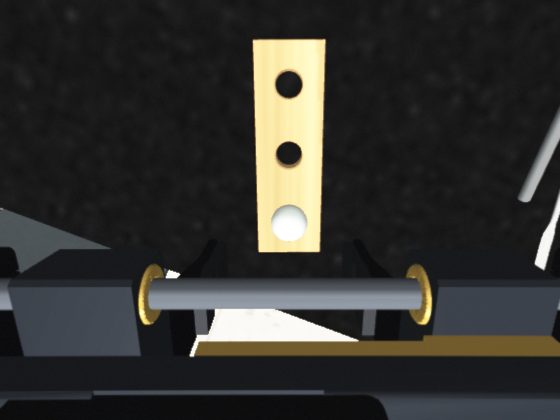

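The wrist picture shows the second ball at (289, 222), about 2 px from the predicted (287, 223). I'm going down on it with a 2 mm shift in y.

>>> drive_tool(steps=[[0,0,0,0.001,0.002,0.03,0.06],[0,0,0,0,0,0.023,0.06],[0,0,0,0,0,0.008,0.055],[0,0,0,0,0,0.001,0.03],[0,0,0,0,0,0,0.018],[0,0,0,0,0,0,0.018],[0,0,0,0,0,0,0.018],[0,0,0,0,0,0,0.018],[0,0,0,0,0,-0.01,0.018],[0,0,0,0,0,-0.03,0.018],[0,0,0,0,0,-0.03,0.018],[0,0,0,0,0,0,0.018]])

```text
time: 8.57
tool_pos: [0.4434, -0.3647, 0.2726]
tcp_rot: [[0.921, 0.39, 0.005], [0.39, -0.921, -0.004], [0.003, 0.005, -1.0]]
force: [0.5, 0.7, -0.9]
gripper_width: 0.023
```

```bash
python3 - <<'E'
from plan import *
st=telemetry.get_state()
plan((.496,-.0882,.115),-48,st)
E
```

```text
t 8.575 gp [ 0.4442 -0.3653  0.1086] jaw -67.05 F [ 0.5  0.7 -0.9] w 0.023
 rz -19.05 shift mm [ 223.9 -171.2   -7.1] q [ 0.73  0.46 -0.15  1.9   0.09  0.78 -0.64]
```

>>> drive_tool(steps=[[0,0,-9.5,0,0,-0.004,0.018],[0,0,-9.5,0,0,-0.003,0.018],[0,0,0,0.03,-0.023,0,0.018],[0,0,0,0.045,-0.034,0,0.018],[0,0,0,0.045,-0.034,0,0.018],[0,0,0,0.045,-0.034,0,0.018],[0,0,0,0.035,-0.027,0,0.018],[0,0,0,0.018,-0.015,0,0.018],[0,0,0,0.006,-0.004,0,0.018],[0,0,0,0,0,0,0.018],[0,0,0,0,0,0,0.018]])

```text
time: 9.95
tool_pos: [0.4946, -0.0885, 0.2765]
tcp_rot: [[0.745, 0.667, -0.001], [0.667, -0.745, -0.001], [-0.001, 0.0, -1.0]]
force: [-0.0, 0.4, -0.7]
gripper_width: 0.0232
```

```bash
python3 - <<'E'
from plan import *
st=telemetry.get_state()
im=cams.grab_frame('wrist'); cv2.imwrite('pics/w6.png',im[:,:,::-1])
plan((.496,-.0882,.0435),-48,st)
print(proj('wrist',[[.496,-.0882,.024]],st).round(1))
E
```

```text
t 9.95 gp [ 0.4945 -0.0887  0.1125] jaw -48.16 F [-0.   0.4 -0.7] w 0.0232
 rz -0.16 shift mm [ 1.5  0.6 69. ] q [ 0.34  0.37 -0.3   2.05  0.16  0.74 -0.9 ]
[[286.4 216. ]]
```

View pics/w6.png

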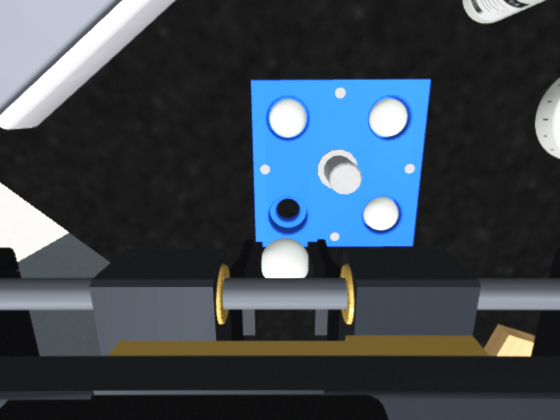

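>>> drive_tool(steps=[[0,0,0,0.001,0.0014,0.025,0.018],[0,0,0,0,0,0.03,0.018],[0,0,0,0,0,0.011,0.018],[0,0,0,0,0,0.003,0.018],[0,0,0,0,0,0,0.018]])

```text
time: 10.62
tool_pos: [0.4969, -0.0876, 0.2083]
tcp_rot: [[0.744, 0.669, 0.001], [0.669, -0.744, -0.0], [0.001, 0.001, -1.0]]
force: [0.1, 0.0, -0.4]
gripper_width: 0.0232
```

```bash
python3 - <<'E'
from plan import *
plan((.496,-.0882,.0435),-48)
E
```

```text
t 10.625 gp [ 0.4971 -0.0877  0.0443] jaw -48.05 F [ 0.1  0.  -0.4] w 0.0232
 rz -0.05 shift mm [-1.2 -0.3  0.8] q [ 0.3   0.48 -0.27  2.09  0.22  0.6  -0.95]
```

>>> drive_tool(steps=[[0,0,0,-0.0005,0.0005,0.0008,0.018],[0,0,0,0,0,0,0.018],[0,0,0,0,0,0,0.032],[0,0,0,0,0,0,0.045],[0,0,0,0,0,0,0.045],[0,0,0,0,0,-0.015,0.045],[0,0,0,0,0,-0.035,0.045],[0,0,-9,0,0,-0.035,0.045],[0,0,-9,0,0,0,0.045],[0,0,-9,0,0,0,0.045],[0,0,-9,0,0,0,0.045],[0,0,-9,0,0,0,0.045],[0,0,0,0,0,0,0.045]])

```text
time: 12.25
tool_pos: [0.4965, -0.0882, 0.2928]
tcp_rot: [[0.055, 0.998, 0.001], [0.998, -0.055, -0.0], [-0.0, 0.001, -1.0]]
force: [-0.1, -0.8, -0.1]
gripper_width: 0.0451
```

```bash
python3 - <<'E'
from plan import *
st=telemetry.get_state()
im=cams.grab_frame('wrist'); cv2.imwrite('pics/w7.png',im[:,:,::-1])
plan((.5445,-.0908,.110),-2.8,st)
print(proj('wrist',[[.5445,-.0908,.06]],st).round(1))
E
```

```text
t 12.25 gp [ 0.4967 -0.0883  0.1288] jaw -3.14 F [-0.1 -0.8 -0.1] w 0.0451
 rz -0.34 shift mm [-0.2 47.9 18.8] q [ 0.5   0.37 -0.49  2.02  0.24  0.8  -0.2 ]
[[356.7 227.4]]
```

View pics/w7.png

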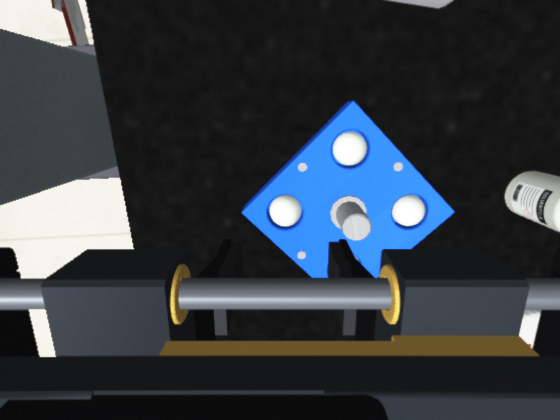

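>>> drive_tool(steps=[[0,0,-0.3,0,0.02,0,0.034],[0,0,0,0,0.022,0,0.034],[0,0,0,0,0.006,0.006,0.034],[0,0,0,0,0,0.008,0.034],[0,0,0,0,0,0.004,0.034],[0,0,0,0,0,0,0.034]])

```text
time: 13.05
tool_pos: [0.5437, -0.0905, 0.2734]
tcp_rot: [[0.048, 0.999, -0.002], [0.999, -0.048, -0.0], [-0.0, -0.002, -1.0]]
force: [0.0, -0.5, -0.2]
gripper_width: 0.0339
```

```bash
python3 - <<'E'
from plan import *
st=telemetry.get_state()
im=cams.grab_frame('wrist'); cv2.imwrite('pics/w8.png',im[:,:,::-1])
plan((.5445,-.0908,.047),-2.8,st)
print(proj('wrist',[[.5445,-.0908,.06]],st).round(1))
E
```

```text
t 13.05 gp [ 0.5434 -0.0905  0.1094] jaw -2.74 F [ 0.  -0.5 -0.2] w 0.0339
 rz 0.06 shift mm [-0.2  1.2 62.4] q [ 0.45  0.47 -0.47  1.93  0.29  0.81 -0.22]
[[286.7 238.6]]
```

View pics/w8.png

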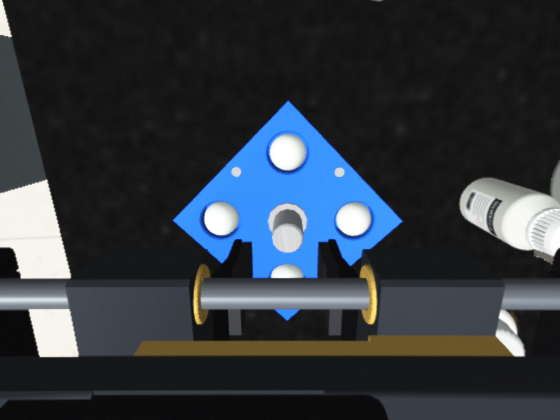

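>>> drive_tool(steps=[[0,0,0,0,0.001,0.02,0.034],[0,0,0,0,0,0.025,0.034],[0,0,0,0,0,0.012,0.034],[0,0,0,0,0,0.004,0.034],[0,0,0,0,0,0.001,0.034]])

```text
time: 13.72
tool_pos: [0.5457, -0.0905, 0.2123]
tcp_rot: [[0.048, 0.999, 0.001], [0.999, -0.048, -0.0], [-0.0, 0.001, -1.0]]
force: [0.1, 0.3, 0.2]
gripper_width: 0.0339
```

>>> drive_tool(steps=[[0,0,0,0,0,0,0.025],[0,0,0,0,0,0,0.012],[0,0,0,0,0,0,0.012],[0,0,0,0,0,0,0.012],[0,0,0,0,0,0,0.012]])

```text
time: 14.35
tool_pos: [0.5456, -0.0906, 0.2124]
tcp_rot: [[0.048, 0.999, 0.0], [0.999, -0.048, -0.0], [-0.0, 0.001, -1.0]]
force: [-1.0, -0.0, 6.3]
gripper_width: 0.0187
```

```bash
python3 - <<'E'
from plan import *
st=telemetry.get_state()
plan((.5549,.1755,.092),34.2,st)
E
```

```text
t 14.35 gp [ 0.5456 -0.0906  0.0484] jaw -2.73 F [-1.  -0.   6.3] w 0.0187
 rz -36.93 shift mm [214.9 157.2 -43.6] q [ 0.41  0.56 -0.42  1.97  0.35  0.69 -0.27]
```

>>> drive_tool(steps=[[0,0,0,0,0,-0.01,0.012],[0,0,0,0,0,-0.02,0.012],[0,0,0,0,0,-0.025,0.012],[0,0,0,0,0,-0.02,0.012],[0,0,-6,0,0,0,0.012],[0,0,-8,0,0,0,0.012],[0,0,-9,0,0,0,0.012],[0,0,-9,0,0,0,0.012],[0,0,-5,0,0,0,0.012],[0,0,0,0,0,0,0.012]])

```text
time: 15.6
tool_pos: [0.545, -0.0908, 0.2865]
tcp_rot: [[-0.562, 0.827, -0.001], [0.827, 0.562, 0.0], [0.001, -0.001, -1.0]]
force: [0.0, 0.4, -4.6]
gripper_width: 0.0189
```

```bash
python3 - <<'E'
from plan import *
st=telemetry.get_state()
im=cams.grab_frame('top'); cv2.imwrite('pics/t9.png',im[:,:,::-1])
im=cams.grab_frame('scene'); cv2.imwrite('pics/s9.png',cv2.resize(im[130:300,170:400,::-1],None,fx=3.3,fy=3.3))
plan((.5374,.1636,.118),34.2,st)
E
```

```text
t 15.6 gp [ 0.5448 -0.0907  0.1225] jaw 34.19 F [ 0.   0.4 -4.6] w 0.0189
 rz -0.01 shift mm [214.5 136.9   4.6] q [ 0.58  0.48 -0.63  1.92  0.37  0.86  0.35]
```

View pics/s9.png

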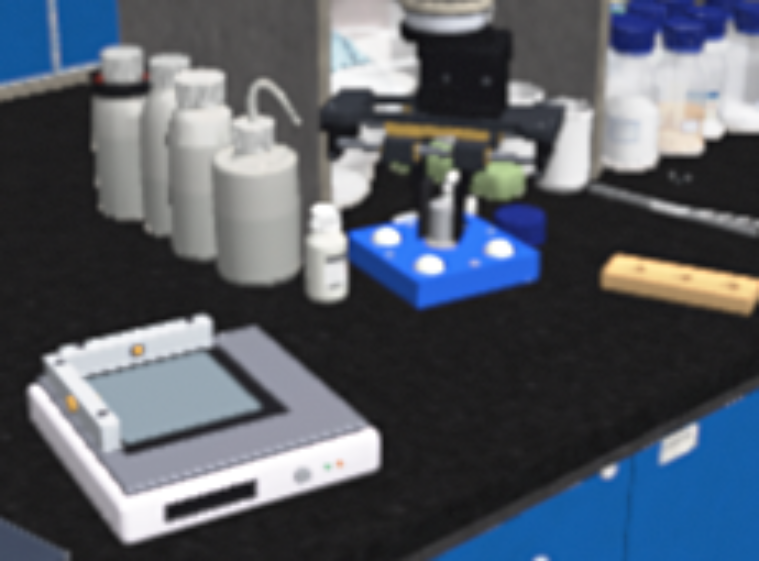

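View pics/t9.png

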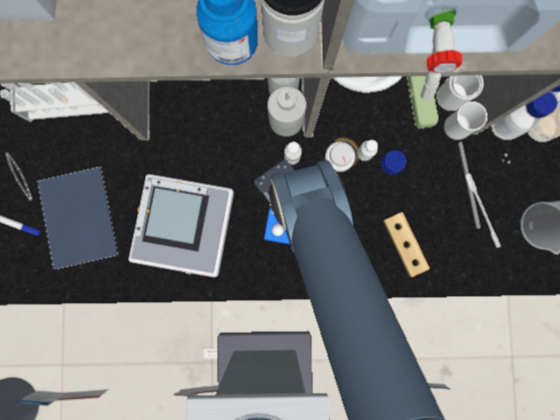

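>>> drive_tool(steps=[[0,0,0,0.015,0.009,0,0.012],[0,0,0,0.03,0.019,0,0.012],[0,0,0,0.036,0.023,0,0.012],[0,0,0,0.036,0.023,0,0.012],[0,0,0,0.036,0.023,0,0.012],[0,0,0,0.03,0.02,0,0.012],[0,0,0,0.02,0.013,0,0.012],[0,0,0,0.009,0.005,0,0.012],[0,0,0,0,0,0,0.012],[0,0,0,0,0,0,0.012]])

```text
time: 16.95
tool_pos: [0.5377, 0.1594, 0.2867]
tcp_rot: [[-0.562, 0.827, -0.0], [0.827, 0.562, -0.001], [-0.001, -0.001, -1.0]]
force: [-0.6, -1.3, -4.4]
gripper_width: 0.0188
```

```bash
cat > gz.py <<'E'
from plan import *
import sys
def snap(n):
    st=telemetry.get_state()
    im=cams.grab_frame('top'); cv2.imwrite(f'pics/t{n}.png',cv2.resize(im[150:300,100:300,::-1],None,fx=4,fy=4,interpolation=cv2.INTER_CUBIC))
    im=cams.grab_frame('scene'); cv2.imwrite(f'pics/s{n}.png',cv2.resize(im[190:310,160:320,::-1],None,fx=5,fy=5,interpolation=cv2.INTER_CUBIC))
    im=cams.grab_frame('wrist'); cv2.imwrite(f'pics/w{n}.png',im[:,:,::-1])
    return st
E
python3 - <<'E'
from gz import *
st=snap(10)
plan((.5374,.1636,.095),34.2,st)
E
```

```text
t 16.95 gp [0.5377 0.1592 0.1227] jaw 34.17 F [-0.6 -1.3 -4.4] w 0.0188
 rz -0.03 shift mm [ 3.8  2.3 27.7] q [ 0.14  0.5  -0.66  1.9   0.39  0.88 -0.12]
```

View pics/s10.png

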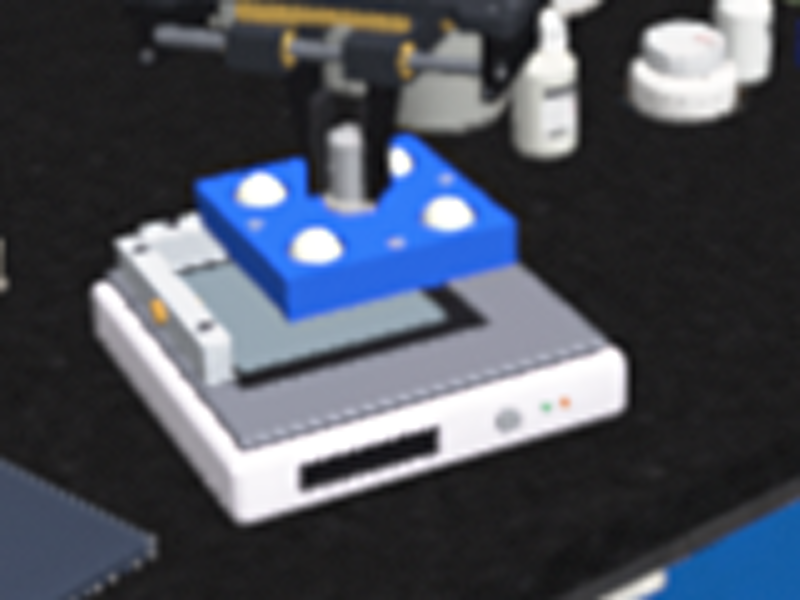

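View pics/t10.png

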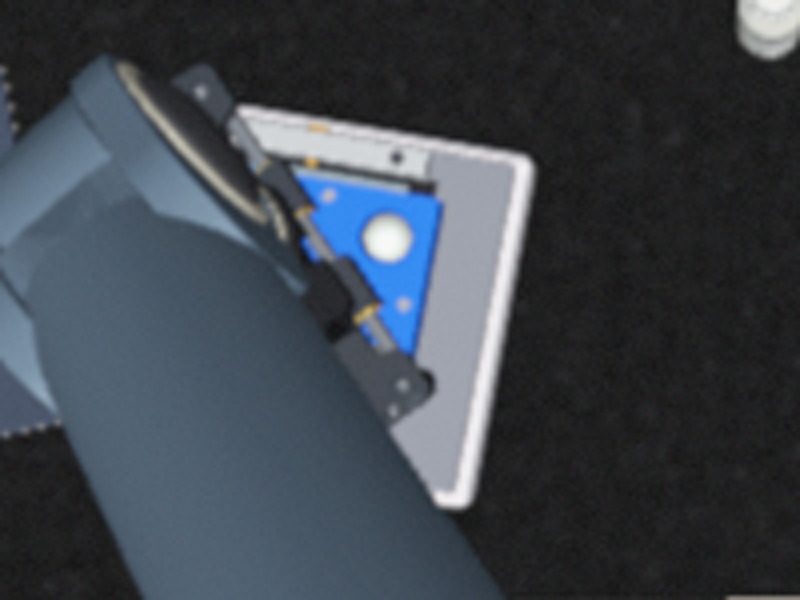

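View pics/w10.png

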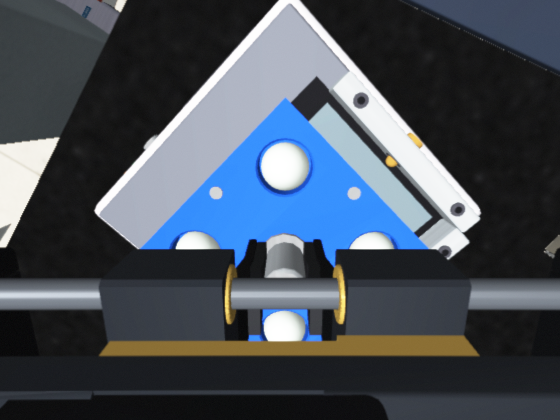

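>>> drive_tool(steps=[[0,0,0,0.003,0.001,0.01,0.012],[0,0,0,0,0,0.01,0.012],[0,0,0,0,0,0.005,0.012],[0,0,0,0,0,0.002,0.012],[0,0,0,0,0,0,0.012]])

```text
time: 17.73
tool_pos: [0.5368, 0.1638, 0.2598]
tcp_rot: [[-0.563, 0.826, -0.0], [0.826, 0.563, -0.0], [0.0, -0.0, -1.0]]
force: [0.4, -0.6, -3.8]
gripper_width: 0.0192
```

```bash
python3 - <<'E'
from plan import *
plan((.5549,.1755,.0934),34.2)
E
```

```text
t 17.725 gp [0.5368 0.1638 0.0958] jaw 34.28 F [ 0.4 -0.6 -3.8] w 0.0192
 rz 0.08 shift mm [-0.5 21.6  2.4] q [ 0.11  0.54 -0.63  1.91  0.43  0.83 -0.15]
```

>>> drive_tool(steps=[[0,0,0,0,0,0.002,0.012],[0,0,0,0,0,0.001,0.012],[0,0,0,0,0,0,0.012]])

```text
time: 18.1
tool_pos: [0.5368, 0.1638, 0.2575]
tcp_rot: [[-0.563, 0.826, 0.001], [0.826, 0.563, -0.0], [-0.001, 0.0, -1.0]]
force: [-2.1, -1.1, 1.8]
gripper_width: 0.0187
```

```bash
python3 - <<'E'
from plan import *
plan((.5549,.1755,.0934),34.2)
E
```

```text
t 18.1 gp [0.5369 0.1637 0.0935] jaw 34.27 F [-2.1 -1.1  1.8] w 0.0187
 rz 0.07 shift mm [-0.4 21.5  0.1] q [ 0.11  0.54 -0.63  1.92  0.43  0.82 -0.16]
```

>>> drive_tool(steps=[[0,0,0,0,0.004,0,0.012],[0,0,0,0,0.005,0,0.012],[0,0,0,0,0.003,0,0.012],[0,0,0,0,0,0,0.012]])

```text
time: 18.6
tool_pos: [0.5473, 0.1708, 0.2575]
tcp_rot: [[-0.563, 0.826, 0.001], [0.826, 0.563, 0.0], [-0.0, 0.001, -1.0]]
force: [-2.0, -1.3, 4.6]
gripper_width: 0.0188
```

>>> drive_tool(steps=[[0,0,0,0,0.002,0,0.012],[0,0,0,0,0.002,0,0.012],[0,0,0,0,0,0,0.012]])

```text
time: 18.98
tool_pos: [0.5502, 0.1729, 0.2575]
tcp_rot: [[-0.563, 0.826, 0.0], [0.826, 0.563, -0.0], [-0.001, -0.0, -1.0]]
force: [-3.2, -2.6, 6.7]
gripper_width: 0.0188
```

```bash
python3 - <<'E'
from gz import *
st=snap(11)
plan((.5549,.1755,.0934),34.2,st)
print(st['moment'])
E
```

```text
t 18.975 gp [0.5503 0.1728 0.0935] jaw 34.27 F [-3.2 -2.6  6.7] w 0.0188
 rz 0.07 shift mm [-0.4  5.3  0.1] q [ 0.09  0.56 -0.63  1.88  0.43  0.84 -0.16]
[-0.45605051  0.56571271 -0.03684168]
```

View pics/w11.png

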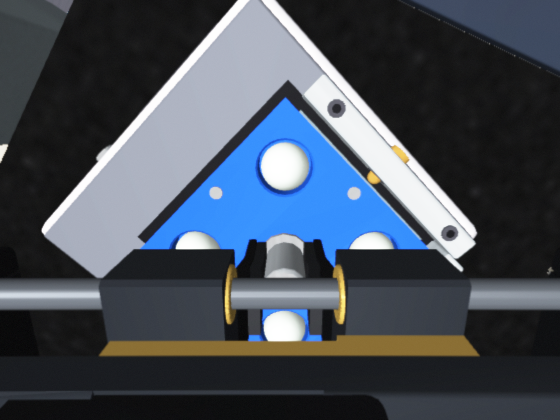

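View pics/s11.png

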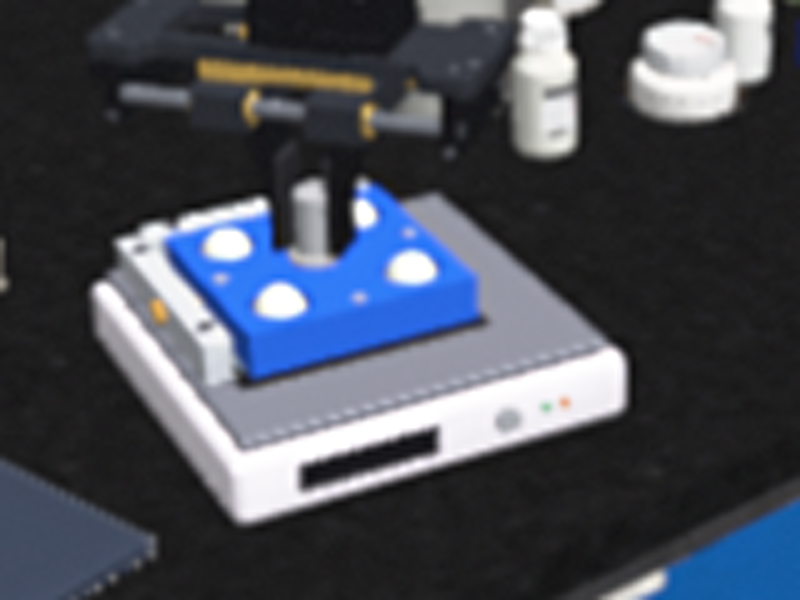

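>>> drive_tool(steps=[[0,0,0,0,0.0015,0,0.012],[0,0,0,0,0.0015,0,0.012],[0,0,0,0,0,0,0.012]])

```text
time: 19.5
tool_pos: [0.5522, 0.1744, 0.2574]
tcp_rot: [[-0.563, 0.826, -0.001], [0.826, 0.563, -0.001], [-0.0, -0.002, -1.0]]
force: [-5.0, -3.0, 8.0]
gripper_width: 0.0187
```

>>> drive_tool(steps=[[0,0,0,0,0.0015,0,0.012],[0,0,0,0,0.001,0,0.012],[0,0,0,0,0,0,0.012]])

```text
time: 19.88
tool_pos: [0.5536, 0.1755, 0.2574]
tcp_rot: [[-0.563, 0.827, -0.003], [0.827, 0.563, -0.003], [-0.001, -0.005, -1.0]]
force: [-7.6, -4.7, 10.8]
gripper_width: 0.0187
```

```bash
cat > fr.py <<'E'
from plan import *
st=telemetry.get_state(); plan((.5549,.1755,.0934),34.2,st)
a=np.radians(-10.8);X=np.array([np.cos(a),np.sin(a)]);Y=np.array([-X[1],X[0]])
F=st['force'][:2]; print('Ffar',F@X,'Fleft',F@Y,'M',np.round(st['moment'],2))
E
python3 fr.py
```

```text
t 19.875 gp [0.5531 0.1749 0.0934] jaw 34.25 F [-7.6 -4.7 10.8] w 0.0187
 rz 0.05 shift mm [-0.5  1.8 -0. ] q [ 0.08  0.57 -0.63  1.87  0.44  0.85 -0.16]
Ffar -6.601808985309408 Fleft -5.9948728835361065 M [-0.95  1.51 -0.04]
```

>>> drive_tool(steps=[[0,0,0,0,0.0015,0,0.012],[0,0,0,0,0.0015,0,0.012],[0,0,0,0,0,0,0.012]])

```text
time: 20.25
tool_pos: [0.556, 0.177, 0.2574]
tcp_rot: [[-0.563, 0.827, -0.004], [0.827, 0.563, -0.004], [-0.001, -0.005, -1.0]]
force: [-9.0, -5.3, 12.0]
gripper_width: 0.0192
```

```bash
python3 fr.py
```

```text
t 20.25 gp [0.5553 0.1763 0.0934] jaw 34.25 F [-9.  -5.3 12. ] w 0.0192
 rz 0.05 shift mm [-0.5 -0.8  0. ] q [ 0.08  0.57 -0.62  1.86  0.44  0.85 -0.16]
Ffar -7.886689174482352 Fleft -6.8693502781357 M [-1.11  1.69 -0.  ]
```

>>> drive_tool(steps=[[0,0,0,0,0.0015,0,0.012],[0,0,0,0,0.001,0,0.012],[0,0,0,0,0,0,0.012]])

```text
time: 20.62
tool_pos: [0.5571, 0.1779, 0.2574]
tcp_rot: [[-0.563, 0.827, -0.007], [0.827, 0.562, -0.006], [-0.001, -0.009, -1.0]]
force: [-12.7, -7.5, 15.8]
gripper_width: 0.0191
```

```bash
python3 - <<'E'
import fr
from gz import *
snap(12)
E
```

```text
t 20.625 gp [0.5559 0.1768 0.0934] jaw 34.23 F [-12.7  -7.5  15.8] w 0.0191
 rz 0.03 shift mm [-0.5 -1.6  0. ] q [ 0.08  0.57 -0.62  1.86  0.44  0.86 -0.17]
Ffar -11.048652319676748 Fleft -9.698116329514264 M [-1.56  2.43 -0.07]
```

View pics/w12.png

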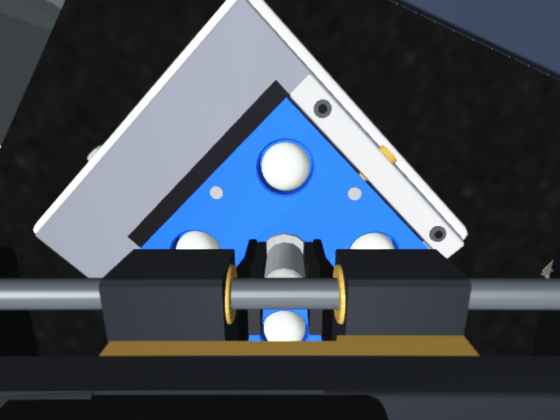

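View pics/s12.png

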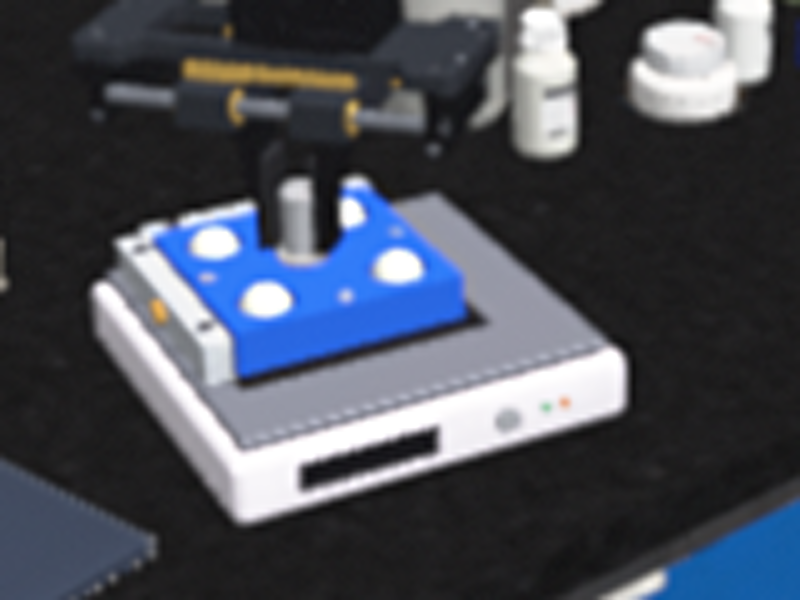

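View pics/t12.png

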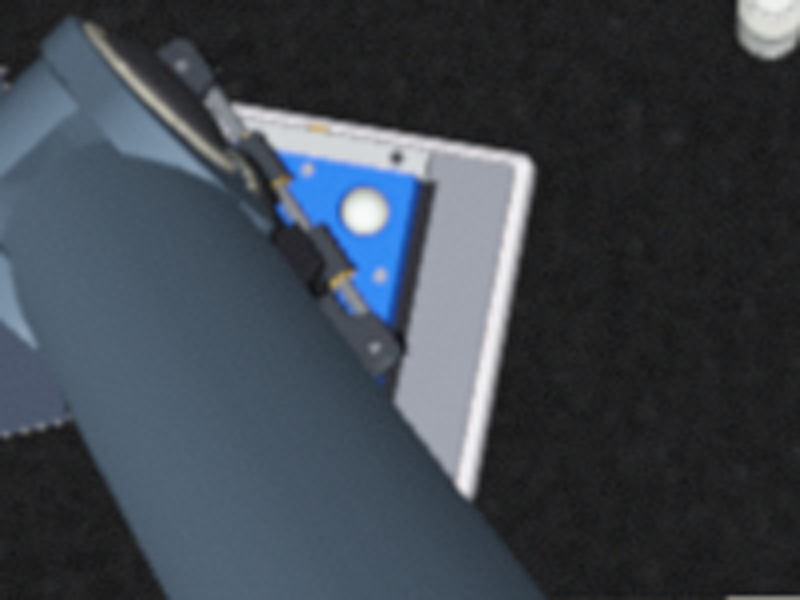

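>>> drive_tool(steps=[[0,0,0,0,0.0015,0,0.012],[0,0,0,0,0.0015,0,0.012],[0,0,0,0,0.001,0,0.012],[0,0,0,0,0,0,0.012]])

```text
time: 21.28
tool_pos: [0.5583, 0.1789, 0.2572]
tcp_rot: [[-0.562, 0.827, -0.014], [0.827, 0.562, -0.012], [-0.002, -0.019, -1.0]]
force: [-20.3, -12.3, 23.6]
gripper_width: 0.0187
```

```bash
python3 - <<'E'
import fr
from gz import *
snap(13)
im=cv2.imread('pics/w13.png'); cv2.imwrite('pics/w13c.png',cv2.resize(im[70:270,270:480],None,fx=3,fy=3,interpolation=cv2.INTER_CUBIC))
E
```

```text
t 21.275 gp [0.556  0.177  0.0932] jaw 34.21 F [-20.3 -12.3  23.6] w 0.0187
 rz 0.01 shift mm [-0.6 -1.7 -0.2] q [ 0.08  0.58 -0.62  1.85  0.44  0.87 -0.17]
Ffar -17.67031832232969 Fleft -15.879586226479375 M [-2.51  4.16 -0.03]
```

View pics/w13c.png

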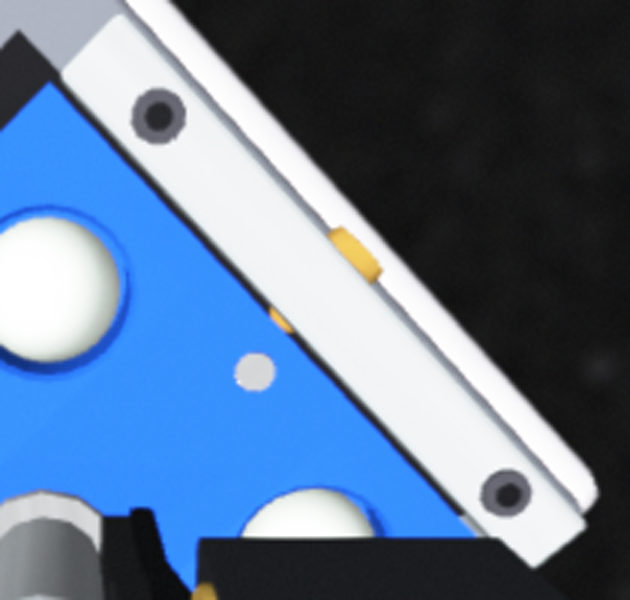

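View pics/t13.png

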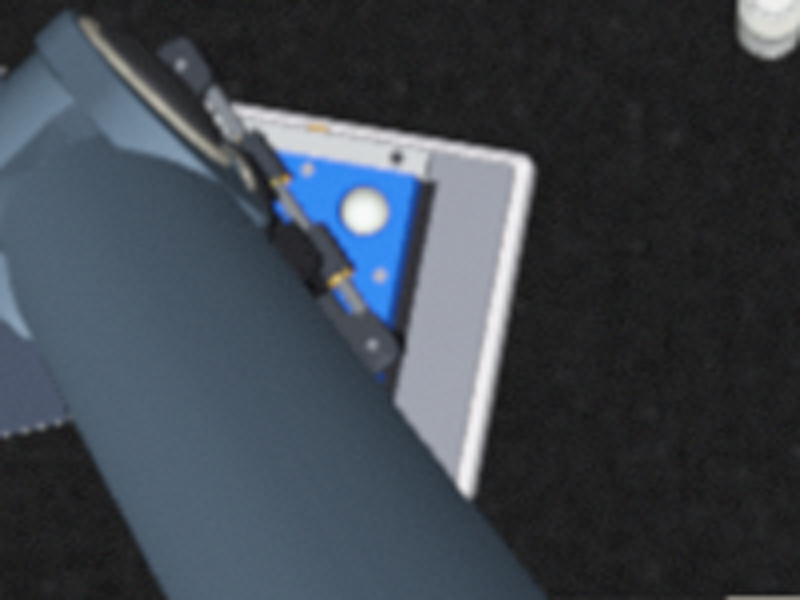

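```bash
python3 - <<'E'
import cv2
im=cv2.imread('pics/w13.png')
a=cv2.resize(im[90:170,280:360],None,fx=7,fy=7,interpolation=cv2.INTER_CUBIC)
b=cv2.resize(im[180:260,380:460],None,fx=7,fy=7,interpolation=cv2.INTER_CUBIC)
cv2.imwrite('pics/w13a.png',a);cv2.imwrite('pics/w13b.png',b)
E
```

```text
(no output)
```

View pics/w13a.png

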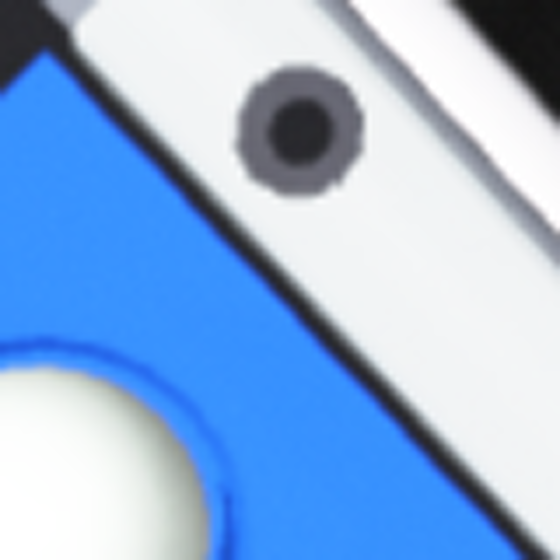

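View pics/w13b.png

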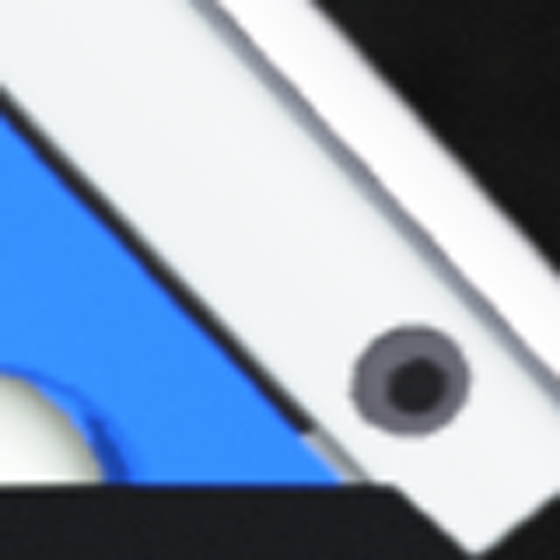

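>>> drive_tool(steps=[[0,0,0,0,0,-0.001,0.012],[0,0,0,0,0,-0.001,0.012],[0,0,0,0,0,0,0.012]])

```text
time: 21.8
tool_pos: [0.5584, 0.1792, 0.2573]
tcp_rot: [[-0.563, 0.827, -0.014], [0.827, 0.562, -0.009], [0.0, -0.017, -1.0]]
force: [-15.4, -8.3, 10.1]
gripper_width: 0.0191
```

```bash
python3 fr.py
```

```text
t 21.8 gp [0.5562 0.1777 0.0933] jaw 34.23 F [-15.4  -8.3  10.1] w 0.0191
 rz 0.03 shift mm [-1.1 -2.3 -0. ] q [ 0.08  0.58 -0.62  1.85  0.43  0.87 -0.16]
Ffar -13.593634215728699 Fleft -11.063875056182482 M [-1.65  3.11  0.01]
```

>>> drive_tool(steps=[[0,0,0,0,0,-0.0005,0.012],[0,0,0,0.001,0.001,0,0.012],[0,0,0,0.001,0.001,0,0.012],[0,0,0,0,0,0,0.012]])

```text
time: 22.3
tool_pos: [0.5589, 0.1807, 0.2573]
tcp_rot: [[-0.562, 0.827, -0.016], [0.827, 0.562, -0.012], [-0.001, -0.02, -1.0]]
force: [-16.5, -10.3, 10.5]
gripper_width: 0.0189
```

```bash
python3 - <<'E'
import fr
from gz import *
snap(14)
im=cv2.imread('pics/w14.png'); cv2.imwrite('pics/w14c.png',cv2.resize(im[80:260,270:460],None,fx=3.3,fy=3.3,interpolation=cv2.INTER_CUBIC))
E
```

```text
t 22.3 gp [0.5564 0.1787 0.0933] jaw 34.19 F [-16.5 -10.3  10.5] w 0.0189
 rz -0.01 shift mm [-1.8 -3.   0. ] q [ 0.07  0.58 -0.62  1.85  0.43  0.87 -0.17]
Ffar -14.269621393021076 Fleft -13.218687019971101 M [-2.23  3.11 -0.  ]
```

View pics/w14c.png

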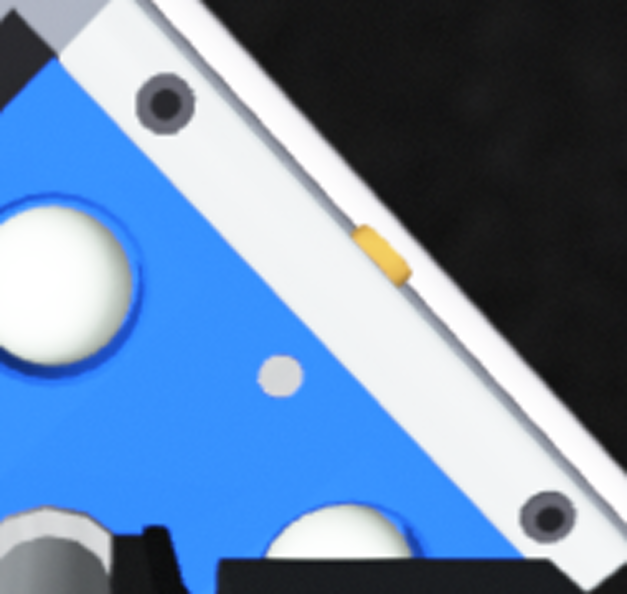

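```bash
python3 - <<'E'
from rig import cams
import cv2
im=cams.grab_frame('top')[:,:,::-1]
cv2.imwrite('pics/t15.png',im)
cv2.imwrite('pics/t15c.png',cv2.resize(im[180:250,155:215],None,fx=8,fy=8,interpolation=cv2.INTER_CUBIC))
E
```

```text
(no output)
```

View pics/t15c.png

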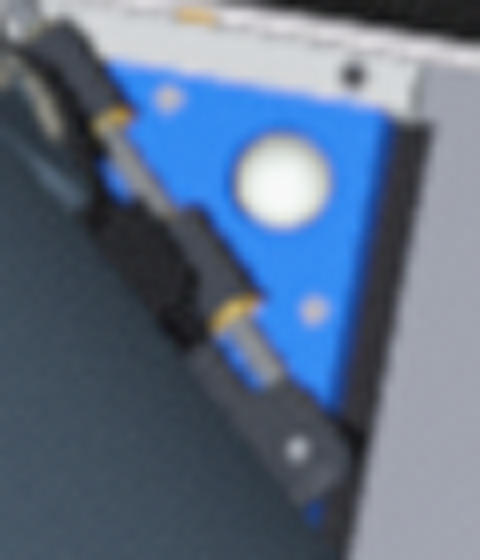

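View pics/s14.png

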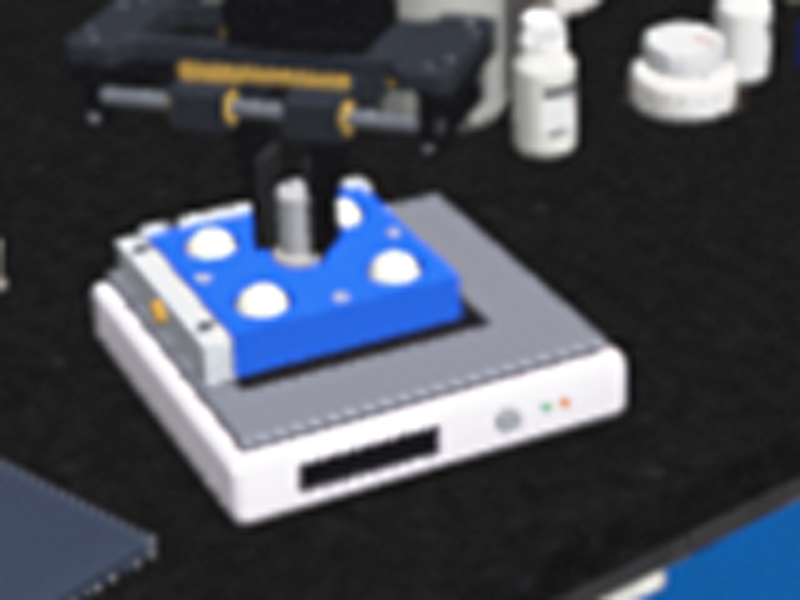

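>>> drive_tool(steps=[[0,0,0,0,0,-0.0007,0.012],[0,0,0,-0.001,0.001,0,0.012],[0,0,0,-0.001,0.001,-0.0003,0.012],[0,0,0,0,0,0,0.012]])

```text
time: 23.0
tool_pos: [0.5598, 0.1808, 0.2573]
tcp_rot: [[-0.563, 0.826, -0.021], [0.827, 0.562, -0.013], [0.001, -0.024, -1.0]]
force: [-20.2, -10.6, 8.5]
gripper_width: 0.019
```

```bash
python3 fr.py
```

```text
t 23.0 gp [0.5564 0.1787 0.0934] jaw 34.24 F [-20.2 -10.6   8.5] w 0.019
 rz 0.04 shift mm [-1.8 -3.1  0. ] q [ 0.07  0.58 -0.62  1.84  0.43  0.88 -0.16]
Ffar -17.809433841116157 Fleft -14.201020985155985 M [-1.96  4.02 -0.06]
```

>>> drive_tool(steps=[[-0.5,0,0,0,-0.0014,0,0.012],[-0.5,0,0,0,-0.0014,0,0.012],[0,0,0,0,0,0,0.012]])

```text
time: 23.38
tool_pos: [0.5574, 0.1791, 0.2574]
tcp_rot: [[-0.563, 0.827, -0.007], [0.827, 0.563, -0.003], [0.001, -0.007, -1.0]]
force: [-20.5, -10.6, 9.8]
gripper_width: 0.0192
```

```bash
python3 - <<'E'
import fr
print(np.round(fr.st['tcp_rot'],4)) if 0 else print([[round(x,4) for x in r] for r in fr.st['tcp_rot']])
from gz import *
snap(16)
im=cv2.imread('pics/w16.png'); cv2.imwrite('pics/w16c.png',cv2.resize(im[80:260,270:460],None,fx=3.3,fy=3.3,interpolation=cv2.INTER_CUBIC))
E
```

```text
t 23.375 gp [0.5563 0.1786 0.0934] jaw 34.23 F [-20.5 -10.6   9.8] w 0.0192
 rz 0.03 shift mm [-1.8 -2.9 -0. ] q [ 0.08  0.57 -0.62  1.86  0.43  0.86 -0.17]
Ffar -18.152914441123645 Fleft -14.205708612056512 M [-2.16  4.35 -0.08]
[[np.float64(-0.5626), np.float64(0.8267), np.float64(-0.0065)], [np.float64(0.8267), np.float64(0.5626), np.float64(-0.0031)], [np.float64(0.0011), np.float64(-0.0071), np.float64(-1.0)]]
```

View pics/w16c.png

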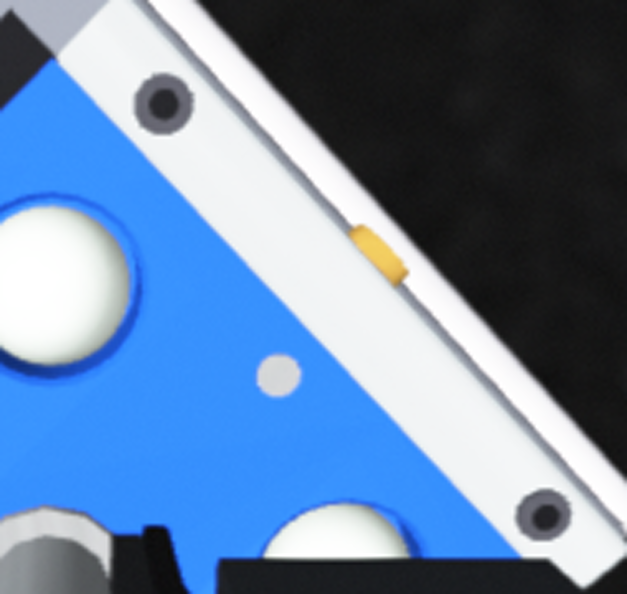

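View pics/s16.png

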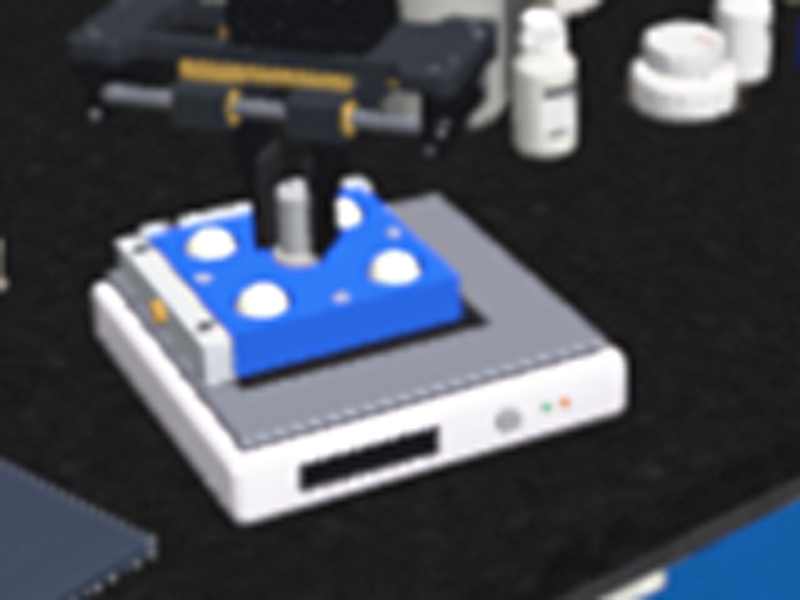

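```bash
python3 - <<'E'
import cv2,numpy as np
a=cv2.imread('pics/top0.png');b=cv2.imread('pics/t15.png');t=cv2.imread('pics/t10.png')
f=lambda i:cv2.resize(i[170:205,160:200],None,fx=9,fy=9,interpolation=cv2.INTER_CUBIC)
cv2.imwrite('pics/cmp.png',np.hstack([f(a),f(b)]))
E
```

```text
(no output)
```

View pics/cmp.png

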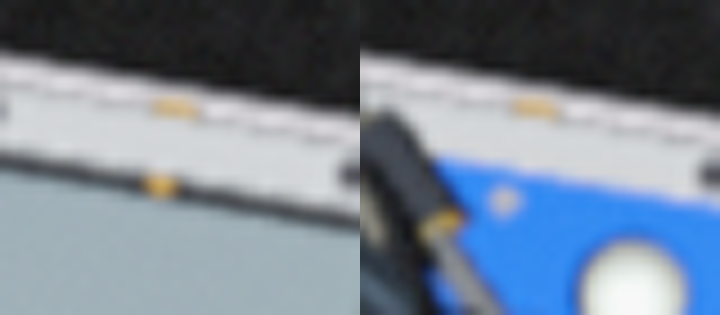

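>>> drive_tool(steps=[[-0.2,0,0,0.0007,0.0003,-0.0002,0.012],[0,0,0,0.0007,0.0007,0,0.012],[0,0,0,0,0,0,0.012],[0,0,0,0,0,0,0.012],[0,0,0,0,0,0,0.012],[0,0,0,0,0,0,0.012]])

```text
time: 24.28
tool_pos: [0.5573, 0.1795, 0.2573]
tcp_rot: [[-0.562, 0.827, -0.006], [0.827, 0.562, -0.005], [-0.001, -0.007, -1.0]]
force: [-21.8, -12.9, 12.2]
gripper_width: 0.0192
```

```bash
python3 - <<'E'
import fr
from gz import *
print([[float(round(x,4)) for x in r] for r in fr.st['tcp_rot']])
snap(17)
im=cv2.imread('pics/w17.png'); cv2.imwrite('pics/w17c.png',cv2.resize(im[80:260,270:460],None,fx=3.3,fy=3.3,interpolation=cv2.INTER_CUBIC))
E
```

```text
t 24.275 gp [0.5563 0.1787 0.0933] jaw 34.18 F [-21.8 -12.9  12.2] w 0.0192
 rz -0.02 shift mm [-1.8 -3.  -0. ] q [ 0.08  0.57 -0.62  1.86  0.44  0.86 -0.17]
Ffar -19.0225607819975 Fleft -16.726468155874926 M [-2.91  4.68 -0.04]
[[-0.5618, 0.8273, -0.0057], [0.8273, 0.5618, -0.0048], [-0.0008, -0.0074, -1.0]]
```

View pics/w17c.png

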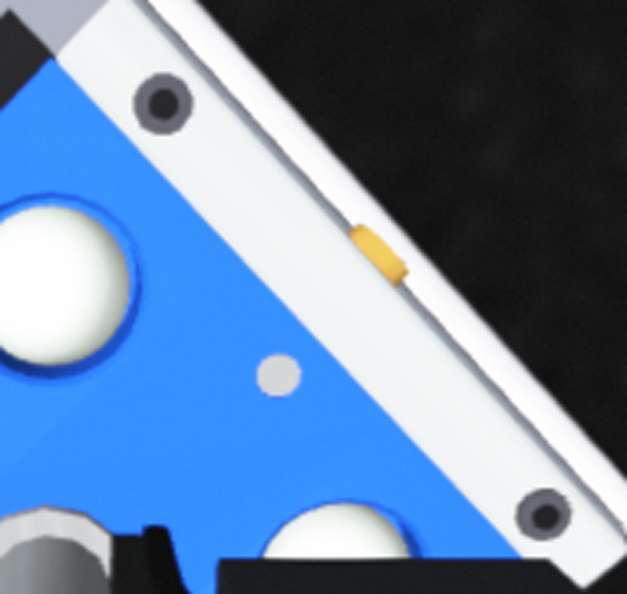

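View pics/t17.png

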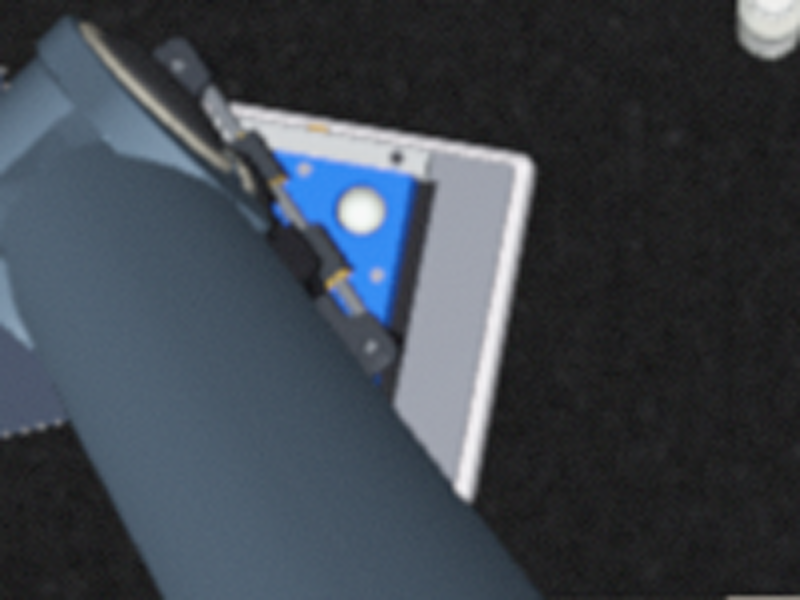

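```bash
python3 - <<'E'
from h import *
a=np.radians(-10.8);X=np.array([np.cos(a),np.sin(a)]);Y=np.array([-X[1],X[0]]);c=np.array([.535,.162])
G=lambda P:np.c_[(P[:,:2]-c)@X,(P[:,:2]-c)@Y].round(4)
c1=lambda p:(np.array(p,float)+.5)/5-.5+[120,165]
print('bars top0: far R-bottom, far R-top, left bottom-right, left bottom-left, innercorner')
print(G(onz('top',c1([[434,148],[440,117],[104,352],[80,352],[165,108]]),.067)))
w=lambda p:(np.array(p,float)+.5)/3.3-.5+[270,80]
print('wrist: carrier corner',G(onz('wrist',w([[53,58]]),.069)),'fence pts',G(onz('wrist',w([[58,56],[110,0],[582,588],[625,545]]),.067)))
t=lambda p:(np.array(p,float)+.5)/4-.5+[100,150]
print('top17: carrier corner',G(onz('top',t([[417,181]]),.069)),'fence end',G(onz('top',t([[431,180],[436,152]]),.067)))
im=cv2.imread('pics/w17.png');cv2.imwrite('pics/w17d.png',cv2.resize(im[70:130,255:335],None,fx=9,fy=9,interpolation=cv2.INTER_CUBIC))
im=cv2.imread('pics/t17.png');cv2.imwrite('pics/t17d.png',cv2.resize(im[120:240,360:480],None,fx=5,fy=5,interpolation=cv2.INTER_CUBIC))
E
```

```text
bars top0: far R-bottom, far R-top, left bottom-right, left bottom-left, innercorner
[[ 0.0745 -0.0462]
 [ 0.0884 -0.0463]
 [-0.0371  0.0783]
 [-0.0389  0.0885]
 [ 0.072   0.0731]]
wrist: carrier corner [[-0.0391  0.0783]] fence pts [[-0.0388  0.079 ]
 [-0.0389  0.0896]
 [ 0.0816  0.081 ]
 [ 0.0804  0.0906]]
top17: carrier corner [[ 0.0719 -0.0414]] fence end [[ 0.074  -0.0485]
 [ 0.0896 -0.0484]]
```

View pics/w17d.png

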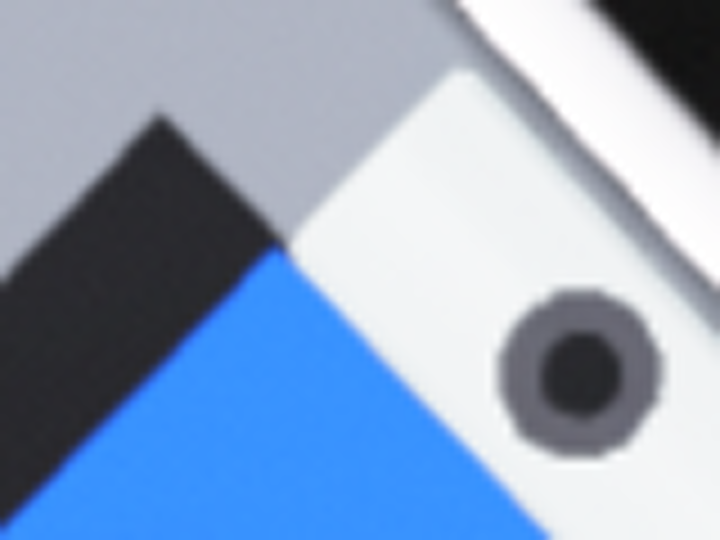

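View pics/t17d.png

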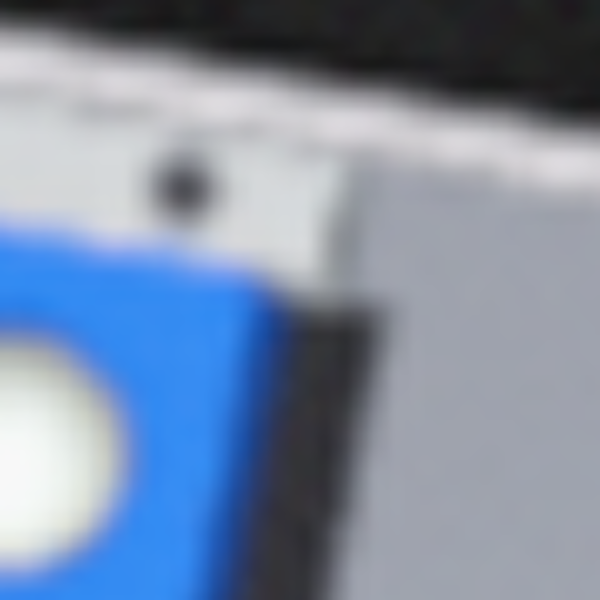

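```bash
python3 - <<'E'
import fr
from rig import ctrl
print(ctrl.close_job())
E
```

```text
t 24.425 gp [0.5563 0.1787 0.0933] jaw 34.18 F [-21.5 -13.2  11.8] w 0.0189
 rz -0.02 shift mm [-1.8 -2.9 -0. ] q [ 0.08  0.57 -0.62  1.86  0.44  0.86 -0.17]
Ffar -18.592408376613637 Fleft -17.016216707753713 M [-2.9   4.76 -0.05]
the job is handed in; nothing more can be done
None
```

I moved both loose balls from the rack into the two empty wells and lifted the carrier by its knob onto the gauge stage. I pressed it into the corner and handed the job in at 24.4 s, still gripping and pushing.

**Last checks:**
- **Push:** about 18.6 N toward the far fence and 17 N toward the left fence, with about 12 N downward. The position held steady over the last second, and pushing harder toward the far fence moved it no further.
- **Left fence:** an earlier look showed a 1–1.5 mm gap with the brass pin still showing. I eased off the downward force and pushed again. The final close-up shows no gap along the visible length, and the pin is covered.
- **Far fence:** I could only check this from the coarse overhead picture, at about 2 mm per pixel, plus how the ends of the fences lined up and how firmly it resisted. All agree with it being flush, but I never saw that pin directly.
- **Balls:** all four showed seated in their wells.
- **Other objects:** I moved nothing else. The last pictures do not show all the bystanders.

**Disagreement:** the measured knob position came out about 3 mm further toward the corner than my estimate from the first overhead picture. Camera calibration error (about 2 mm) accounts for most of that.

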